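# Load a specimen carrier, put its cover bar on and latch it

## Robot

A 6-joint arm with a two-finger parallel gripper is mounted at the origin on the work surface; the furniture and walls round the work are solid. World frame = base frame: x ahead of the robot, y to its left, z up, the work surface at z = 0. Lengths are in m, angles in rad, forces in N, time in s.
With the tool pointing down it reaches from about 0.325 to 0.775 m from the base axis. Payload 9.3 kg.
Tool frame: the origin (TCP) lies on the centre line of the jaws, within the pads' length; the fingertips stand 14 mm ahead of it and the grasp point (between the pads) lies 5 mm behind it; z points along the fingers, y is the line along which they close (so a half turn about z gives the same grasp; the last joint's range is limited). The gripper opens to 85 mm and grips with 20 to 120 N. Pads are 22 mm wide; open, the fingers measure 114 mm over their backs; the gripper's body (76 mm by 85 mm) begins 54 mm behind the grasp point. The pads swing forward as they close: fully open they stand 13 mm farther back than shut.
Start: joints at [1.078, 0.259, 0.021, 1.334, 0, 1.418], TCP at [0.183, 0.519, 0.245] pointing down, gripper open.
Joint ranges: [-3.04, 3.04], [-0.91, 1.82], [-1.04, 1.36], [-1.92, 1.95], [-1.52, 1.45], [-3.14, 3.14]. Speed limits (rad/s): [2.22, 2.22, 2.79, 3.14, 3.14, 3.14].

## Interface

Orientations are given as a unit quaternion [x, y, z, w].
In Python, from plant import r gives the robot as it stands.
- The arm moves only by the shell command python3 -m creep 'ROWS' [FORCE]. ROWS is JSON, a list of rows, each a list of 3 entries, a list of its own where there are three numbers: the shift along the tool's x, y, z in m, then the turn, a rotation vector about the tool's x, y, z in degrees, then the finger opening in m, from 0 to 0.0854. A call has 1 to 12 rows; each row shifts and turns the commanded pose from where the row before left it, along the tool's axes as they then stand; what a row does not reach is not made up. A row lasts 1/10 s, in which the tool goes at most 50 mm and 8.59 degrees, less where a joint would pass 70% of its speed; a pose out of reach is approached as far as the arm can. A call with a gripper value outside its range is refused whole. The fingers move at their own pace and stop on an object; FORCE is the grip in N (left out, the last holds). Time passes only in rows, so rows that do not move let the fingers close. It gives the time, the measured TCP pose, the force, the opening and the grip force at its end, in the units of the state.
- r.sense(): the state, without advancing time (a new reading comes with each control period).
- r.get_image(name): name is "side" or "top"; returns (picture, depth): 400x640x3 uint8, red, green, blue; 400x640 float32, m along the optical axis (not along the pixel's ray), 0 where there is no reading.
- r.camera_model(name): a dict with "fx", "fy", "cx", "cy" (pixels), "extrinsics" (4x4, takes a point from world to camera coordinates). Camera axes: x right, y down, z forward; pixel columns grow to the right and rows downward; lengths in m; the calibration is good to about 2 mm. A picture is of the moment at which its call begins. camera_model takes no time and is no camera call.
- r.job_done(): hands the job in; it is judged then, once.
Trained networks look in the newest picture that a camera, given by its name, has taken for a name from the list of things; names that differ only in an ending like _2 or _b are one class to them, and where a whole thing is asked for, a point or a joint stands for the part that bears it (a point fixed in the world has none). Each returns a list of dicts, best first, with "conf" (0 to 1); they miss things now and then, are a little off and sometimes report something else, mostly with a low value. They report only what shows in the picture. A call takes as long as a camera call. They do not tell look-alikes from the thing itself.
- r.boxes_of(label, camera): "position" ([column, row] in pixels, amid what is visible of it).
- r.landmark_of(label, camera): "position" ([column, row] in pixels: a listed point, or the origin of a listed thing).
The state is a dict: "time": time; "qpos": joint angles; "dq": joint speeds; "joint_efforts": joint torques, N m; "tcp_pos": TCP position; "tool_rot": TCP orientation; "contact_force": force on the tool from outside, world axes, zero at the start; "moment": the same for the moment, N m; "grip_width": finger opening in m; "grasp_force": force on a finger pad.
Only numpy, scipy, OpenCV 4.12 (cv2) and the standard library are available. Lean on these libraries where they do the work, as an engineer would, in place of code of your own. Each camera call takes 0.05 s, during which the arm holds its last target. There are 200 camera calls.

## Task

Swing the red latch of the specimen carrier well open, and seat every specimen insert that is out on the bench fully down, flat and square in a pocket, one to a pocket, in any order. Then lift the orange cover bar up and off the two prongs of its hook stand and seat it flat in the saddles at both ends of the carrier, and finally swing the latch fully home over the end of the bar. Leave the eraser and the little white cover-glass box where they are.

Things in the scene. Friction and masses are not known exactly. Their poses are not given: they have to be found in the camera images.
- carrier: specimen carrier, fixed. Origin: on the bench under the middle of its pocket row; x along its length, y across, z up. Aluminium block 140 x 54 x 16 mm with four pockets in a row along x, between two grey end blocks 48 mm high (x = 70 to 92.5 mm either side) that hold the saddles. The latch's foot is at the -x end (to x = -116 mm).
- pocket_0 (a point): pocket 0 of the carrier (0 to 3 from its -x to its +x end, 33 mm apart): where the centre of a seated insert is. Pocket 27 (carrier x) x 39 (carrier y) mm, 9 mm deep, bevelled mouth; its floor is 15 mm and its mouth 6 mm below this point. An insert goes in with its y along the carrier's y, either way round.
- pocket_1 (a point): pocket 1 of the carrier (0 to 3 from its -x to its +x end, 33 mm apart): where the centre of a seated insert is. Pocket 27 (carrier x) x 39 (carrier y) mm, 9 mm deep, bevelled mouth; its floor is 15 mm and its mouth 6 mm below this point. An insert goes in with its y along the carrier's y, either way round.
- pocket_2 (a point): pocket 2 of the carrier (0 to 3 from its -x to its +x end, 33 mm apart): where the centre of a seated insert is. Pocket 27 (carrier x) x 39 (carrier y) mm, 9 mm deep, bevelled mouth; its floor is 15 mm and its mouth 6 mm below this point. An insert goes in with its y along the carrier's y, either way round.
- pocket_3 (a point): pocket 3 of the carrier (0 to 3 from its -x to its +x end, 33 mm apart): where the centre of a seated insert is. Pocket 27 (carrier x) x 39 (carrier y) mm, 9 mm deep, bevelled mouth; its floor is 15 mm and its mouth 6 mm below this point. An insert goes in with its y along the carrier's y, either way round.
- cover_place (a point): on the carrier: where the centre of the cover bar's handle crossbar is once the bar is seated (85 mm above the bench); bar's x along carrier's x, either way round. The bar rests in saddles 40 mm above the bench, between cheeks 8 mm high and 37 mm apart (across y) and end stops 8 mm high and 173 mm apart (along x).
- cover_handle (a point): centre of the crossbar of the cover bar's T-handle: black, 80 (own x) x 10 (y) x 10 (z) mm, 45 mm above the bar's underside, on a 12 x 10 mm stem; 32 mm free between bar and crossbar. z up. Pinch it at its middle across y. The orange bar is 170 (x) x 34 (y) x 8 mm, 0.11 to 0.18 kg, the same either way round. At the start it hangs level, the crossbar lying across both prongs of the stand.
- stand: hook stand, fixed; origin on the bench under the hanging crossbar, z up, crossbar along y. Two 8 mm round prongs run along its own -x at y = +28 and -28 mm, tops 89 mm above the bench, ending in upturned tips (x = -10 to -22 mm, 104 mm high). To take the bar off lift it 25 mm, then draw it along the stand's -x by 50 mm or more; it hangs below the prongs. Post and beam at x = 32 to 50 mm, top 93 mm.
- latch (a joint): angle of the red swing latch about its upright pivot, rad: 0 = fully home over the end of the seated cover bar (its stop), 1.9 = fully open. It starts shut or ajar (0 to 0.5); opening, it swings towards the carrier's -y, and must stand at 1.2 or more to let the bar in. It stays where it is left (friction about 0.04 N m). Its underside is 2.5 mm above the seated bar.
- latch_knob (a point): the latch's upright black round knob, 14 mm diameter, 22 mm high, 36 mm from the pivot; the point is on its axis, 69.5 mm above the bench: its top is 10 mm above the point and the latch's arm 12 mm below it. At joint value q it is at carrier (x, y) = (-104 + 36 cos q, -36 sin q) mm.
- latch_pivot (a point): on the latch's pivot axis, at the height of the knob point, at carrier (-104, 0) mm.
- insert_0_mid (a point): specimen insert, 30 mm high, 60 g: bare-metal base 24 (own x) x 36 (own y) x 12 mm, on its middle an upright blue grip ridge 18 (x) x 10 (y) x 18 mm, to be pinched across its 10 mm. The point is the centre, 15 mm above the underside; z up. Same either way round (half turn about z). Three or four of inserts 0-3 are present.
- insert_1_mid (a point): specimen insert, 30 mm high, 60 g: bare-metal base 24 (own x) x 36 (own y) x 12 mm, on its middle an upright blue grip ridge 18 (x) x 10 (y) x 18 mm, to be pinched across its 10 mm. The point is the centre, 15 mm above the underside; z up. Same either way round (half turn about z). Three or four of inserts 0-3 are present.
- insert_2_mid (a point): specimen insert, 30 mm high, 60 g: bare-metal base 24 (own x) x 36 (own y) x 12 mm, on its middle an upright blue grip ridge 18 (x) x 10 (y) x 18 mm, to be pinched across its 10 mm. The point is the centre, 15 mm above the underside; z up. Same either way round (half turn about z). Three or four of inserts 0-3 are present.
- insert_3_mid (a point): specimen insert, 30 mm high, 60 g: bare-metal base 24 (own x) x 36 (own y) x 12 mm, on its middle an upright blue grip ridge 18 (x) x 10 (y) x 18 mm, to be pinched across its 10 mm. The point is the centre, 15 mm above the underside; z up. Same either way round (half turn about z). Three or four of inserts 0-3 are present.
- eraser: bystander, loose: eraser with a blue sleeve, 21 x 46 x 13 mm; origin at its underside
- cover_glass_box: bystander, loose: little white box, 30 x 30 x 14 mm; origin at its underside
- cover: the cover bar as a whole (see cover_handle); this origin is the middle of its underside
Things that resemble listed ones, but are neither listed nor needed, are in the scene too. What is shaped like the part that bears insert_3_mid but pink or yellow is not meant.

How it is judged:
On the way, in this order (a step that is already met when the one before it is completed fails the run):
1. the latch stands open and every insert present is seated in a pocket ((distance between insert_0_mid and pocket_0 below 0.0035 m or distance between insert_0_mid and pocket_1 below 0.0035 m or distance between insert_0_mid and pocket_2 below 0.0035 m or distance between insert_0_mid and pocket_3 below 0.0035 m) and angle between each of insert_0_mid, insert_1_mid, insert_2_mid, insert_3_mid's own z axis and vertical below 0.06 rad and angle between the y axis of each of insert_0_mid, insert_1_mid, insert_2_mid, insert_3_mid and the y axis of carrier, either way round below 0.12 rad and (distance between insert_1_mid and pocket_0 below 0.0035 m or distance between insert_1_mid and pocket_1 below 0.0035 m or distance between insert_1_mid and pocket_2 below 0.0035 m or distance between insert_1_mid and pocket_3 below 0.0035 m) and (distance between insert_2_mid and pocket_0 below 0.0035 m or distance between insert_2_mid and pocket_1 below 0.0035 m or distance between insert_2_mid and pocket_2 below 0.0035 m or distance between insert_2_mid and pocket_3 below 0.0035 m) and (distance between insert_3_mid and pocket_0 below 0.0035 m or distance between insert_3_mid and pocket_1 below 0.0035 m or distance between insert_3_mid and pocket_2 below 0.0035 m or distance between insert_3_mid and pocket_3 below 0.0035 m) and value of joint latch above 0.9 rad), for 0.2 s.
2. the cover bar is seated in both saddles (distance between cover_handle and cover_place below 0.004 m and angle between cover_handle's own z axis and vertical below 0.04 rad and angle between the x axis of cover_handle and the x axis of carrier, either way round below 0.06 rad), for 0.2 s.
3. the latch is fully home (value of joint latch below 0.12 rad), for 0.2 s.
At the end, for the whole second after the job is handed in: Every insert present sits in a pocket (centre within 3.5 mm, level to 0.06 rad, square to 0.12); the cover bar is at rest in both saddles (handle within 4 mm, level to 0.04 rad, square to 0.06); the latch is within 0.12 rad of closed (all of step 2 and (distance between insert_0_mid and pocket_0 below 0.0035 m or distance between insert_0_mid and pocket_1 below 0.0035 m or distance between insert_0_mid and pocket_2 below 0.0035 m or distance between insert_0_mid and pocket_3 below 0.0035 m) and angle between each of insert_0_mid, insert_1_mid, insert_2_mid, insert_3_mid's own z axis and vertical below 0.06 rad and angle between the y axis of each of insert_0_mid, insert_1_mid, insert_2_mid, insert_3_mid and the y axis of carrier, either way round below 0.12 rad and (distance between insert_1_mid and pocket_0 below 0.0035 m or distance between insert_1_mid and pocket_1 below 0.0035 m or distance between insert_1_mid and pocket_2 below 0.0035 m or distance between insert_1_mid and pocket_3 below 0.0035 m) and (distance between insert_2_mid and pocket_0 below 0.0035 m or distance between insert_2_mid and pocket_1 below 0.0035 m or distance between insert_2_mid and pocket_2 below 0.0035 m or distance between insert_2_mid and pocket_3 below 0.0035 m) and (distance between insert_3_mid and pocket_0 below 0.0035 m or distance between insert_3_mid and pocket_1 below 0.0035 m or distance between insert_3_mid and pocket_2 below 0.0035 m or distance between insert_3_mid and pocket_3 below 0.0035 m) and value of joint latch below 0.12 rad and linear speed of cover below 0.02 m/s); the robot touches nothing.
It fails at once if the eraser or the cover-glass box is moved more than 40 mm (distance of any of eraser, cover_glass_box from where it was at the start of the episode above 0.04 m).
Of insert_0, insert_1, insert_2, insert_3 only 3 to 4 are there at a start; the rules pass over those that are not, and their reading is None.
At some moment in a run one of insert_0, insert_1, insert_2, insert_3 may be knocked a few centimetres aside while the robot is not near it.
It also fails if it takes over 200 s, if anything falls off the work surface, if the arm or the gripper's body presses on something with over 40 N, if the wrist force passes 120 N, or if a joint passes its speed limit or range.

## Working session

There is one attempt and no reset: what is moved stays moved. The work goes in short steps, Python scripts to look and compute and a shell command to move; the robot and the scene stay as the last step left them, time stands still between calls to the robot, and variables do not carry over. Pictures are saved under pics/ and viewed, at most 14 in all, crops included, and the job is handed in when it is done.

```bash
mkdir -p pics; ls
cat > h.py <<'E'
import numpy as np, cv2
from plant import r
def snap(n,f):
    p,d=r.get_image(n); cv2.imwrite(f'pics/{f}.png',p[:,:,::-1]); np.save(f'pics/{f}_d.npy',d); return p,d
def world(n,uv,depth=None,z=None):
    m=r.camera_model(n); T=np.linalg.inv(np.array(m['extrinsics']))
    ray=np.array([(uv[0]-m['cx'])/m['fx'],(uv[1]-m['cy'])/m['fy'],1.])
    if depth is not None: return (T@np.append(ray*depth,1))[:3]
    d=T[:3,:3]@ray; o=T[:3,3]; return o+d*(z-o[2])/d[2]
def cloud(n,d):
    m=r.camera_model(n); T=np.linalg.inv(np.array(m['extrinsics']))
    v,u=np.mgrid[:d.shape[0],:d.shape[1]]
    P=np.stack([(u-m['cx'])/m['fx']*d,(v-m['cy'])/m['fy']*d,d],-1)
    return P@T[:3,:3].T+T[:3,3]
def pix(n,p):
    m=r.camera_model(n); q=np.array(m['extrinsics'])@np.append(p,1); return [m['fx']*q[0]/q[2]+m['cx'],m['fy']*q[1]/q[2]+m['cy']]
E
python3 - <<'E'
from h import *
np.set_printoptions(precision=4,suppress=True)
for c in ('top','side'):
    m=r.camera_model(c); T=np.linalg.inv(np.array(m['extrinsics'])); print(c,m['fx'],T[:3,3],T[:3,2])
    p,d=snap(c,c+'0')
    for l in ['insert_0_mid','pocket_0','pocket_1','pocket_3','cover_handle','cover_place','stand','latch_knob','latch_pivot','carrier','eraser','cover_glass_box','cover']:
        for q in r.landmark_of(l,c)[:6]:
            uv=q['position']; i=d[int(uv[1])%400,int(uv[0])%640]
            print(l,round(q['conf'],2),np.round(uv,1),world(c,uv,depth=i) if i>0 else None)
print(r.sense())
E
```

```text
pics
top 515.9855617210327 [0.3082 0.3968 1.2536] [ 0.1378  0.0251 -0.9901]
insert_0_mid 0.46 [374.7 257.3] [0.3421 0.2936 0.0125]
pocket_0 0.88 [424.4 208.3] [0.4571 0.1679 0.0051]
pocket_0 0.79 [424.2 194.3] [0.4914 0.1665 0.0053]
pocket_0 0.77 [419.4 169.3] [0.5544 0.1741 0.0013]
pocket_0 0.21 [339.6 194.4] [0.4891 0.3732 0.0604]
pocket_1 0.88 [424.4 208.3] [0.4571 0.1679 0.0051]
pocket_1 0.79 [424.2 194.3] [0.4914 0.1665 0.0053]
pocket_1 0.77 [419.4 169.3] [0.5544 0.1741 0.0013]
pocket_1 0.21 [339.6 194.4] [0.4891 0.3732 0.0604]
pocket_3 0.88 [424.4 208.3] [0.4571 0.1679 0.0051]
pocket_3 0.79 [424.2 194.3] [0.4914 0.1665 0.0053]
pocket_3 0.77 [419.4 169.3] [0.5544 0.1741 0.0013]
pocket_3 0.21 [339.6 194.4] [0.4891 0.3732 0.0604]
cover_handle 0.89 [341.  185.1] [0.505  0.37   0.0963]
cover_place 0.56 [422.2 181.5] [0.5229 0.1698 0.0062]
stand 0.67 [337.4 192.5] [0.4947 0.3781 0.0544]
latch_knob 0.74 [423.2 184.8] [0.5146 0.168  0.007 ]
latch_knob 0.54 [434.8 214.8] [0.4329 0.1584 0.0773]
latch_pivot 0.75 [435.5 228.9] [0.402  0.1552 0.0599]
carrier 0.71 [418.7 182. ] [0.5222 0.178
[... 1367 characters left out ...]
]
carrier 0.72 [327.9 156.7] [ 0.5492  0.0571 -0.0024]
eraser 0.57 [371.6 195. ] [0.3553 0.2233 0.0105]
cover_glass_box 0.45 [320.9 202.2] [0.4852 0.3052 0.0086]
cover 0.96 [305.9 203.1] [0.5027 0.3788 0.057 ]
{'time': 1.4, 'qpos': array([ 1.0784,  0.2586,  0.0215,  1.3337, -0.    ,  1.4182]), 'dq': array([-0.0004,  0.0018,  0.0014,  0.0012,  0.0001, -0.0006]), 'joint_efforts': array([  0.001 , -55.5381,  34.4734,   0.0014,  -0.0001,   0.    ]), 'tcp_pos': array([0.1833, 0.5185, 0.2453]), 'tool_rot': array([0.1691, 0.9856, 0.    , 0.    ]), 'contact_force': array([ 0.1138, -0.1785,  0.1493]), 'moment': array([ 0.0394, -0.0755, -0.1031]), 'grasp_force': 0.0, 'grip_width': 0.08492574124833466}
```

Run:
```python
import cv2
for c,(x0,y0,x1,y1) in {'top':(250,130,470,290),'side':(240,110,440,260)}.items():
    p=cv2.imread(f'pics/{c}0.png'); s=780/(x1-x0)
    cv2.imwrite(f'pics/{c}0c.png',cv2.resize(p[y0:y1,x0:x1],None,fx=s,fy=s,interpolation=cv2.INTER_CUBIC))
```

```text
(no output)
```

View pics/top0c.png

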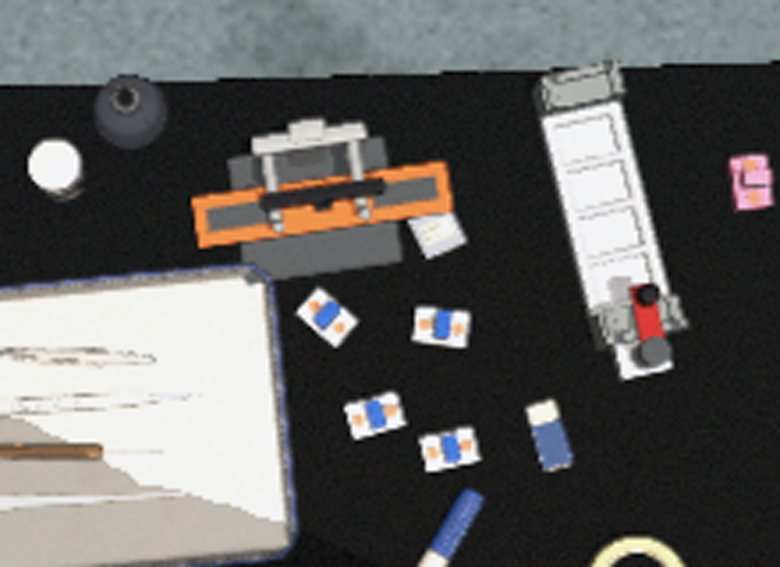

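View pics/side0.png

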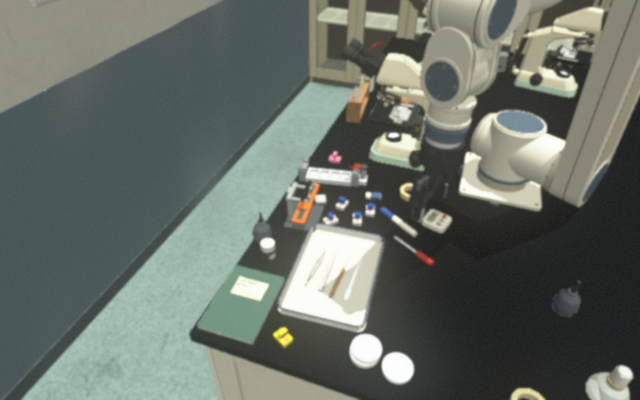

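Top view: inserts (white base, blue ridge) are at about px (342,219), (374,222), (356,246) and (377,257). Things that could be mistaken for them: the pink look-alike at (462,181), a yellow one in the side view at (283,337), the eraser at (405,253), and the blue marker at (380,275). The carrier runs from (414,154) to (431,230), with the latch at the end nearer the robot. I'll measure precisely and check a close crop.

Run:
```python
from h import *
np.set_printoptions(precision=4,suppress=True)
p=cv2.imread('pics/top0.png'); d=np.load('pics/top0_d.npy'); C=cloud('top',d)
g=p.max(2).astype(float)
hsv=cv2.cvtColor(p,cv2.COLOR_BGR2HSV)
for (u,v) in [(342,219),(374,222),(356,246),(377,257)]:
    m=(g>70); 
    n,lab,st,ce=cv2.connectedComponentsWithStats(m.astype(np.uint8),connectivity=4); k=lab[v,u]
    mm=(lab==k); vv,uu=np.nonzero(mm)
    W=np.array([world('top',(a,b),z=.013)[:2] for a,b in zip(uu,vv)]); c=W.mean(0)
    w,E=np.linalg.eigh(np.cov(W.T)); 
    bl=mm&(p[:,:,0].astype(int)-p[:,:,2]>60); vb,ub=np.nonzero(bl)
    B=np.array([world('top',(a,b),z=.03)[:2] for a,b in zip(ub,vb)])
    wb,Eb=np.linalg.eigh(np.cov(B.T))
    a=lambda e:np.degrees(np.arctan2(e[1],e[0]))%180
    print(len(W),c,'long axis(y)',a(E[:,1]),np.sqrt(12*w),'ridge',len(B),B.mean(0),'long(x)',a(Eb[:,1]),np.sqrt(12*wb),'z',np.median(C[bl][:,2]))
# carrier points
for l in ['pocket_0','cover_place','latch_knob','latch_pivot']:
    for q in r.boxes_of(l,'top'): print(l,q['conf'],q['position'])
for uv in [(424.4,208.3),(424.2,194.3),(419.4,169.3)]: print(world('top',uv,z=.022))
print('piv',world('top',(435.5,228.9),z=.0695),world('top',(434.8,214.8),z=.0695),'side',world('side',(353.3,160.7),z=.0695))
print('handle',world('top',(341,185.1),z=.098),world('side',(306.7,188.5),z=.098))
x0,y0,x1,y1=395,140,450,245
cv2.imwrite('pics/car.png',cv2.resize(p[y0:y1,x0:x1],None,fx=5.6,fy=5.6,interpolation=cv2.INTER_CUBIC))
x0,y0,x1,y1=290,150,400,275
cv2.imwrite('pics/ins.png',cv2.resize(p[y0:y1,x0:x1],None,fx=4.7,fy=4.7,interpolation=cv2.INTER_CUBIC))
a=cv2.imread('pics/car.png');b=cv2.imread('pics/ins.png'); h=min(len(a),len(b)); print(h)
cv2.imwrite('pics/both.png',np.hstack([a[:h,:280],b[:h]]))
```

```text
171 [0.4362 0.3689] long axis(y) 47.30636496284302 [0.0262 0.0381] ridge 28 [0.4365 0.3689] long(x) 137.45475501415157 [0.0093 0.0179] z 0.02869806841606093
173 [0.4276 0.2914] long axis(y) 83.20974205794947 [0.0262 0.0384] ridge 28 [0.4273 0.2919] long(x) 177.28623907980813 [0.0093 0.0168] z 0.02974309700808686
173 [0.3691 0.3388] long axis(y) 104.18574213392839 [0.026  0.0383] ridge 31 [0.3685 0.3393] long(x) 17.099517942049175 [0.0097 0.018 ] z 0.028475117547221096
173 [0.3448 0.2895] long axis(y) 99.14741015471022 [0.0257 0.0379] ridge 30 [0.3442 0.2899] long(x) 9.616787297447814 [0.0098 0.0173] z 0.03059452534248086
pocket_0 0.89 [422.0, 190.7]
pocket_0 0.38 [336.8, 180.5]
cover_place 0.74 [416.3, 193.6]
latch_knob 0.69 [433.8, 221.3]
latch_pivot 0.83 [419.8, 189.7]
latch_pivot 0.58 [433.7, 219.4]
[0.4551 0.171  0.022 ]
[0.4889 0.1696 0.022 ]
[0.5503 0.1778 0.022 ]
piv [0.4013 0.1571 0.0695] [0.4337 0.1568 0.0695] side [0.4357 0.154  0.0695]
handle [0.5047 0.3701 0.098 ] [0.5045 0.3669 0.098 ]
588
```

View pics/both.png

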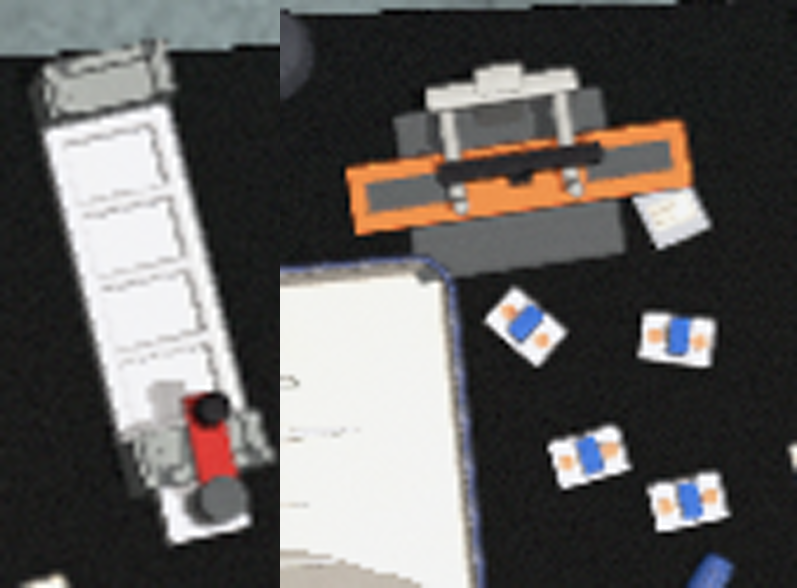

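The crops show four inserts on the bench, and none of them is a look-alike. The carrier has four empty pockets, with the latch nearly shut at the robot end. I'll fit the carrier and cover bar poses next.

```bash
cat > fit.py <<'E'
from h import *
from scipy.optimize import minimize
np.set_printoptions(precision=4,suppress=True)
def hm(x,y):
    z=np.zeros_like(x); b=(abs(x)<.07)&(abs(y)<.027); z[b]=.016
    for i in range(4):
        z[(abs(x-(-.0495+.033*i))<.0142)&(abs(y)<.0202)]=.007
    return z
I=[r.get_image('top') for _ in range(4)]; d=np.mean([i[1] for i in I],0); g=np.mean([i[0].astype(float) for i in I],0)
print('depth noise',np.std([i[1] for i in I],0)[150:240,410:430].mean())
C=cloud('top',d).reshape(-1,3); C=C[(C[:,0]>.36)&(C[:,0]<.64)&(C[:,1]>.08)&(C[:,1]<.26)]
def loc(p,q): c,s=np.cos(p[2]),np.sin(p[2]); D=q-p[:2]; return D[:,0]*c+D[:,1]*s,-D[:,0]*s+D[:,1]*c
def cost(p):
    x,y=loc(p,C[:,:2]); k=(abs(x)<.066)&(abs(y)<.045)
    z=C[k,2]; return np.minimum(abs(z-p[3]-hm(x[k],y[k])),.008).mean()+(abs(np.array(p[:2])-[.508,.175])>.02).sum()
best=min((minimize(cost,[a,b,t,0.],method='Nelder-Mead',options=dict(initial_simplex=[[a,b,t,0],[a+.006,b,t,0],[a,b+.006,t,0],[a,b,t+.06,0],[a,b,t,.003]],xatol=1e-5,fatol=1e-7)) for a in (.498,.504,.51) for b in (.172,.178) for t in (.17,.23)),key=lambda s:s.fun)
print('depth fit',best.x,np.degrees(best.x[2]),best.fun)
P=best.x
# colour edges: perpendicular profile at block long sides
gray=cv2.cvtColor(g.astype(np.uint8),cv2.COLOR_RGB2GRAY).astype(np.float32)
def W(lx,ly,z): c,s=np.cos(P[2]),np.sin(P[2]); return [P[0]+c*lx-s*ly,P[1]+s*lx+c*ly,z]
def prof(pts): 
    uv=np.array([pix('top',q) for q in pts],np.float32); return cv2.remap(gray,uv[:,0].reshape(1,-1),uv[:,1].reshape(1,-1),cv2.INTER_LINEAR)[0]
ys=np.arange(-.036,.0361,.001)
print('yprof',np.round(np.mean([prof([W(x,y,.016) for y in ys]) for x in np.arange(-.03,.06,.003)],0)).astype(int))
xs=np.arange(-.07,.0801,.001)
print('xprof',np.round(np.mean([prof([W(x,y,.016) for x in xs]) for y in np.arange(-.012,.013,.003)],0)).astype(int))
# cover
hsv=cv2.cvtColor(g.astype(np.uint8),cv2.COLOR_RGB2HSV); m=((hsv[...,0]>4)&(hsv[...,0]<20)&(hsv[...,1]>140)&(hsv[...,2]>110)).astype(np.uint8); m[:,:295]=0;m[:,400:]=0;m[215:]=0
m=cv2.morphologyEx(m,cv2.MORPH_CLOSE,np.ones((15,15)))
cn=max(cv2.findContours(m,0,1)[0],key=cv2.contourArea); Q=np.array([world('top',u,z=.057)[:2] for u in cn[:,0]],np.float32)
print('bar',cv2.minAreaRect(Q*1000))
k=(hsv[...,2]<60)
Cc=cloud('top',d); s=(Cc[...,2]>.088)&(Cc[...,2]<.115)&k; s[:,:300]=0;s[:,380:]=0;s[:165]=0;s[215:]=0
v,u=np.nonzero(s); H=np.array([world('top',q,z=.099)[:2] for q in zip(u,v)]);w,E=np.linalg.eigh(np.cov(H.T)); print('xbar',len(H),H.mean(0),(H.min(0)+H.max(0))/2,np.degrees(np.arctan2(E[1,1],E[0,1]))%180,np.sqrt(12*w),np.median(Cc[s][:,2]))
E
python3 fit.py
```

```text
depth noise 0.010956102
depth fit [0.5046 0.1773 0.1961 0.0002] 11.236099820831887 0.0016546423562706749
yprof [ 25  25  25  25  27  36  59  97 142 184 218 236 241 238 232 219 202 190
 194 211 227 235 236 236 236 236 237 238 238 238 238 237 236 236 237 237
 237 237 238 238 238 237 236 237 237 237 237 237 238 238 239 238 237 237
 237 237 237 238 240 241 238 227 201 158 111  75  50  35  28  26  26  26
  26]Traceback (most recent call last):
  File "fit.py", line 27, in <module>
    print('xprof',np.round(np.mean([prof([W(x,y,.016) for x in xs]) for y in np.arange(-.012,.013,.003)],0)).astype(int))
                                    ~~~~^^^^^^^^^^^^^^^^^^^^^^^^^^^
  File "fit.py", line 23, in prof
    uv=np.array([pix('top',q) for q in pts],np.float32); return cv2.remap(gray,uv[:,0].reshape(1,-1),uv[:,1].reshape(1,-1),cv2.INTER_LINEAR)[0]
                 ~~~^^^^^^^^^
  File "h.py", line 16, in pix
    m=r.camera_model(n); q=np.array(m['extrinsics'])@np.append(p,1); return [m['fx']*q[0]/q[2]+m['cx'],m['fy']*q[1]/q[2]+m['cy']]
ValueError: time passes only in moves, steps and waits
```

```bash
python3 - <<'E'
s=open('h.py').read()
s=s.replace("from plant import r\n","from plant import r\nimport functools\n@functools.lru_cache(None)\ndef cm(n): return r.camera_model(n)\n").replace("m=r.camera_model(n)","m=cm(n)")
open('h.py','w').write(s)
s=open('fit.py').read().replace("d=np.mean([i[1] for i in I],0);","d=np.nanmedian(np.where(np.array([i[1] for i in I])>0,[i[1] for i in I],np.nan),0);d=np.nan_to_num(d);")
open('fit.py','w').write(s)
E
time python3 -W ignore fit.py
```

```text
depth noise 0.011255143
depth fit [0.5046 0.1772 0.1972 0.0001] 11.297694779846418 0.0015748908079692414
yprof [ 26  26  26  26  27  34  57  93 138 180 216 235 241 239 233 221 204 191
 193 209 226 235 236 236 236 236 237 238 238 238 238 237 237 237 236 236
 237 237 237 238 238 237 237 237 237 237 237 237 238 238 239 238 237 237
 237 237 237 238 240 241 239 229 204 162 115  78  52  37  29  26  26  26
  26]
xprof [117 110 109 116 119 119 117 117 118 121 125 128 134 146 165 185 199 205
 205 206 207 210 219 231 238 242 243 243 243 243 243 241 235 225 222 226
 233 236 231 220 213 219 231 240 242 243 243 243 243 243 243 243 243 243
 243 243 243 243 243 243 243 243 243 243 239 229 217 213 220 230 236 232
 221 214 220 232 240 242 243 243 243 243 243 243 243 243 243 243 243 243
 243 243 243 243 243 243 242 236 224 211 209 218 230 236 233 224 219 226
 235 241 242 243 243 243 243 243 243 243 243 243 243 243 243 243 243 243
 243 243 243 242 233 218 204 204 216 230 238 241 238 225 192 150 112  94
  98 126 156 173 176 177 177]
bar ((506.7677917480469, 370.3622131347656), (34.48186492919922, 170.4962615966797), 6.556267738342285)
xbar 138 [0.5063 0.371 ] [0.5059 0.3711] 96.54290995790289 [0.0097 0.0784] 0.0989652506162012
real	0m3.537s
user	0m2.018s
sys	0m0.263s
```

```bash
cat >> h.py <<'E'
from scipy.spatial.transform import Rotation as Rn
CAR=np.array([.5046,.1770]); TH=.1972
def car(lx,ly): c,s=np.cos(TH),np.sin(TH); return CAR+[c*lx-s*ly,s*lx+c*ly]
def knob(q): return car(-.104+.036*np.cos(q),-.036*np.sin(q))
def plan(pts,yaw):
    """turn to closing direction yaw (deg, mod 180), then straight shifts through pts; tool axes (after turn)"""
    s=r.sense(); R=Rn.from_quat(s['tool_rot']).as_matrix(); p=np.array(s['tcp_pos'])
    y0=np.degrees(np.arctan2(R[1,1],R[0,1])); dy=(yaw-y0+90)%180-90
    print('tcp',np.round(p,4),'yaw',round(y0,2),'turn about tool z: %.2f deg'%(-dy),'tilt',np.round(np.degrees(np.arccos(-R[2,2])),2),'j6',round(s['qpos'][5],2),'w',round(s['grip_width'],4))
    a=np.radians(y0+dy); Y=np.array([np.cos(a),np.sin(a),0]);Z=np.array([0,0,-1.]);X=np.cross(Y,Z)
    for t in pts:
        t=np.array(t); e=(t-p); print('  to',np.round(t,4),'shift mm',np.round(np.array([e@X,e@Y,e@Z])*1000,1)); p=t
E
python3 - <<'E'
from h import *
ks=[.2,.5,.8,1.1,1.4,1.65]
plan([[*knob(.2),.245],[*knob(.2),.078]]+[[*knob(q),.078] for q in ks[1:]],52)
E
```

```text
tcp [0.1833 0.5186 0.2453] yaw 70.53 turn about tool z: 18.53 deg tilt 0.0 j6 1.42 w 0.0857
  to [0.4386 0.1565 0.245 ] shift mm [-4.241e+02 -1.281e+02  3.000e-01]
  to [0.4386 0.1565 0.078 ] shift mm [  0.   0. 167.]
  to [0.437  0.1459 0.078 ] shift mm [-5.3 -9.4  0. ]
  to [0.4323 0.1362 0.078 ] shift mm [ -2.2 -10.5   0. ]
  to [0.4249 0.1284 0.078 ] shift mm [  1.  -10.7   0. ]
  to [0.4156 0.123  0.078 ] shift mm [  4.1 -10.    0. ]
  to [0.4069 0.1209 0.078 ] shift mm [ 5.5 -7.1  0. ]
```

```bash
python3 -m creep '[[[0,0,0],[0,0,6.2],0.034],[[0,0,0],[0,0,6.2],0.034],[[0,0,0],[0,0,6.1],0.034],[[-0.047,-0.0142,0],[0,0,0],0.034],[[-0.047,-0.0142,0],[0,0,0],0.034],[[-0.047,-0.0142,0],[0,0,0],0.034],[[-0.047,-0.0142,0],[0,0,0],0.034],[[-0.047,-0.0142,0],[0,0,0],0.034],[[-0.047,-0.0142,0],[0,0,0],0.034],[[-0.047,-0.0142,0],[0,0,0],0.034],[[-0.047,-0.0142,0],[0,0,0],0.034],[[-0.048,-0.0144,0],[0,0,0],0.034]]' 40
python3 - <<'E'
from h import *
plan([[*knob(.2),.15],[*knob(.2),.078]],52)
E
```

```text
time: 3.2
tcp_pos: [0.4395, 0.155, 0.2456]
tool_rot: [0.325, 0.946, 0.0, 0.0]
contact_force: [1.4, 0.8, -1.2]
grip_width: 0.034
grasp_force: 0.0
tcp [0.4395 0.155  0.2456] yaw 52.03 turn about tool z: 0.03 deg tilt 0.05 j6 0.82 w 0.034
  to [0.4386 0.1565 0.15  ] shift mm [ 1.6  0.6 95.6]
  to [0.4386 0.1565 0.078 ] shift mm [ 0.  0. 72.]
```

```bash
python3 -m creep '[[[0,0,0.045],[0,0,0],0.034],[[0,0,0.045],[0,0,0],0.034],[[0,0,0.04],[0,0,0],0.034],[[0,0,0.026],[0,0,0],0.03],[[0,0,0.011],[0,0,0],0.026],[[-0.0037,-0.009,0],[0,0,0],0.026],[[-0.0022,-0.0105,0],[0,0,0],0.026],[[0.001,-0.0107,0],[0,0,0],0.026],[[0.0041,-0.01,0],[0,0,0],0.026],[[0.0055,-0.0071,0],[0,0,0],0.026],[[0.004,-0.0045,0],[0,0,0],0.026],[[0,0,0],[0,0,0],0.026]]'
python3 - <<'E'
from h import *
plan([[*knob(1.65),.078]],52)
E
```

```text
time: 4.4
tcp_pos: [0.3987, 0.1213, 0.0784]
tool_rot: [0.325, 0.946, -0.0, -0.0]
contact_force: [1.1, 1.3, -0.1]
grip_width: 0.026
grasp_force: 0.0
tcp [0.3987 0.1213 0.0784] yaw 52.03 turn about tool z: 0.03 deg tilt 0.04 j6 0.76 w 0.026
  to [0.4069 0.1209 0.078 ] shift mm [-6.7  4.7  0.4]
```

Run:
```python
from h import *
plan([[.3987,.1213,.2],[.4275,.2916,.2],[.4275,.2916,.028]],84)
```

```text
tcp [0.3987 0.1213 0.0784] yaw 52.03 turn about tool z: -31.97 deg tilt 0.04 j6 0.76 w 0.026
  to [0.3987 0.1213 0.2   ] shift mm [  -0.    -0.  -121.6]
  to [0.4275 0.2916 0.2   ] shift mm [-10.8 172.4   0. ]
  to [0.4275 0.2916 0.028 ] shift mm [  0.   0. 172.]
```

```bash
python3 -m creep '[[[0,0,-0.04],[0,0,0],0.026],[[0,0,-0.041],[0,0,0],0.026],[[0,0,-0.04],[0,0,0],0.026],[[0,0,0],[0,0,-8],0.03],[[0,0,0],[0,0,-8],0.03],[[0,0,0],[0,0,-8],0.03],[[0,0,0],[0,0,-8],0.03],[[-0.0027,0.0431,0],[0,0,0],0.03],[[-0.0027,0.0431,0],[0,0,0],0.03],[[-0.0027,0.0431,0],[0,0,0],0.03],[[-0.0027,0.0431,0],[0,0,0],0.03],[[0,0,0],[0,0,0],0.03]]'
python3 - <<'E'
from h import *
plan([[.4275,.2916,.028]],84)
p,d=snap('top','t1')
x0,y0,x1,y1=290,130,460,290
cv2.imwrite('pics/t1c.png',cv2.resize(p[y0:y1,x0:x1,::-1],None,fx=3.7,fy=3.7,interpolation=cv2.INTER_CUBIC))
E
```

```text
time: 5.6
tcp_pos: [0.4288, 0.2957, 0.1984]
tool_rot: [0.05, 0.999, 0.0, -0.0]
contact_force: [-0.5, -1.0, 0.5]
grip_width: 0.03
grasp_force: 0.0
tcp [0.4288 0.2957 0.1984] yaw 84.26 turn about tool z: 0.26 deg tilt 0.06 j6 0.54 w 0.03
  to [0.4275 0.2916 0.028 ] shift mm [  0.8  -4.3 170.4]
```

View pics/t1c.png

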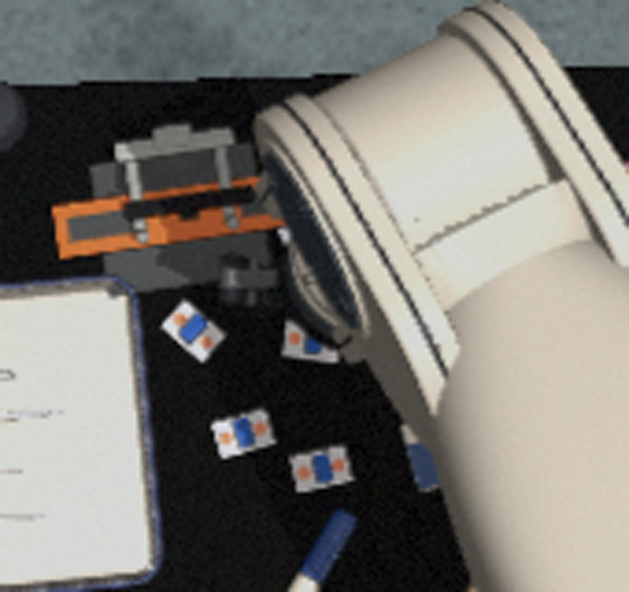

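The inserts are undisturbed, and the arm hides the carrier. I'll go on to pick insert B, the one nearest the bar.

```bash
python3 -m creep '[[[0.0008,-0.0043,0.04],[0,0,0],0.03],[[0,0,0.045],[0,0,0],0.03],[[0,0,0.045],[0,0,0],0.03],[[0,0,0.025],[0,0,0],0.03],[[0,0,0],[0,0,0],0.03]]'
python3 - <<'E'
from h import *
plan([[.4275,.2916,.028]],84)
snap('side','s1')
for l in ('latch_knob','latch_pivot'):
  for q in r.landmark_of(l,'side'): print(l,q['conf'],world('side',q['position'],z=.0695))
E
```

```text
time: 6.15
tcp_pos: [0.4251, 0.2857, 0.0413]
tool_rot: [0.052, 0.999, -0.002, -0.003]
contact_force: [0.1, -0.7, 0.6]
grip_width: 0.0299
grasp_force: 0.0
tcp [0.4251 0.2857 0.0413] yaw 83.99 turn about tool z: -0.01 deg tilt 0.4 j6 0.53 w 0.0299
  to [0.4275 0.2916 0.028 ] shift mm [-1.7  6.1 13.3]
latch_knob 0.4 [0.41106002 0.10383922 0.0695    ]
latch_pivot 0.64 [0.40312498 0.14224649 0.0695    ]
latch_pivot 0.17 [0.40934253 0.09711805 0.0695    ]
```

```bash
python3 -m creep '[[[0,0,0],[0,0,0],0.03],[[0,0,0],[0,0,0],0.03],[[0,0,0],[0,0,0],0.03]]'
python3 - <<'E'
from h import *
plan([[.4275,.2916,.028]],84)
E
```

```text
time: 6.6
tcp_pos: [0.4279, 0.2877, 0.0452]
tool_rot: [0.052, 0.999, 0.0, 0.001]
contact_force: [0.2, -0.2, -0.4]
grip_width: 0.0301
grasp_force: 0.0
tcp [0.4279 0.2877 0.0452] yaw 84.03 turn about tool z: 0.03 deg tilt 0.09 j6 0.53 w 0.0301
  to [0.4275 0.2916 0.028 ] shift mm [ 0.8  3.8 17.2]
```

```bash
python3 -m creep '[[[0.0008,0.0038,0],[0,0,0],0.03],[[0,0,0.01],[0,0,0],0.03],[[0,0,0.007],[0,0,0],0.03],[[0,0,0],[0,0,0],0.03],[[0,0,0],[0,0,0],0.03],[[0,0,0],[0,0,0],0.005],[[0,0,0],[0,0,0],0.005],[[0,0,0],[0,0,0],0.005],[[0,0,0],[0,0,0],0.005]]' 50
python3 - <<'E'
from h import *
plan([[*car(-.0495+.033*3,0),.12],[*car(-.0495+.033*3,0),.035]],101.3)
E
```

```text
time: 7.5
tcp_pos: [0.4271, 0.2914, 0.0274]
tool_rot: [0.052, 0.999, 0.0, 0.0]
contact_force: [-0.3, 0.1, 1.0]
grip_width: 0.0086
grasp_force: 49.7
tcp [0.4271 0.2914 0.0274] yaw 84.03 turn about tool z: -17.27 deg tilt 0.02 j6 0.54 w 0.0086
  to [0.5531 0.1867 0.12  ] shift mm [-103.  -127.4  -92.6]
  to [0.5531 0.1867 0.035 ] shift mm [ 0.  0. 85.]
```

```bash
python3 -m creep '[[[0,0,-0.02],[0,0,0],0.005],[[0,0,-0.035],[0,0,0],0.005],[[0,0,-0.0376],[0,0,-5.8],0.005],[[0,0,0],[0,0,-5.8],0.005],[[0,0,0],[0,0,-5.7],0.005],[[-0.02,-0.025,0],[0,0,0],0.005],[[-0.0315,-0.039,0],[0,0,0],0.005],[[-0.0315,-0.0384,0],[0,0,0],0.005],[[-0.02,-0.025,0],[0,0,0],0.005],[[0,0,0],[0,0,0],0.005],[[0,0,0],[0,0,0],0.005],[[0,0,0],[0,0,0],0.005]]'
python3 - <<'E'
from h import *
plan([[*car(-.0495+.033*3,0),.12],[*car(-.0495+.033*3,0),.035]],101.3)
E
```

```text
time: 8.7
tcp_pos: [0.552, 0.1873, 0.1197]
tool_rot: [-0.099, 0.995, 0.0, -0.0]
contact_force: [-1.2, -0.2, -1.5]
grip_width: 0.0087
grasp_force: 49.5
tcp [0.552  0.1873 0.1197] yaw 101.36 turn about tool z: 0.06 deg tilt 0.06 j6 -0.02 w 0.0087
  to [0.5531 0.1867 0.12  ] shift mm [-1.  -0.8 -0.3]
  to [0.5531 0.1867 0.035 ] shift mm [ 0.  0. 85.]
```

```bash
python3 -m creep '[[[-0.0006,-0.0008,0.03],[0,0,0],0.005],[[0,0,0.03],[0,0,0],0.005],[[0,0,0.014],[0,0,0],0.005],[[0,0,0],[0,0,0],0.005],[[0,0,0],[0,0,0],0.005],[[0,0,0.003],[0,0,0],0.005],[[0,0,0.003],[0,0,0],0.005],[[0,0,0],[0,0,0],0.005],[[0,0,0],[0,0,0],0.005]]'
python3 - <<'E'
from h import *
plan([[*car(-.0495+.033*3,0),.0344]],101.3); print(r.sense()['moment'])
E
```

```text
time: 9.6
tcp_pos: [0.5537, 0.1861, 0.04]
tool_rot: [-0.099, 0.995, -0.0, 0.0]
contact_force: [0.4, 0.1, -0.2]
grip_width: 0.0085
grasp_force: 49.5
tcp [0.5537 0.1861 0.04  ] yaw 101.33 turn about tool z: 0.03 deg tilt 0.01 j6 -0.02 w 0.0085
  to [0.5531 0.1867 0.0344] shift mm [0.5 0.7 5.6]
[-0.02525243 -0.04973035 -0.02241452]
```

```bash
python3 -m creep '[[[0,0.0004,0.002],[0,0,0],0.005],[[0,0,0.002],[0,0,0],0.005],[[0,0,0.0015],[0,0,0],0.005],[[0,0,0],[0,0,0],0.005],[[0,0,0],[0,0,0],0.005]]'
python3 - <<'E'
from h import *
plan([[*car(-.0495+.033*3,0),.0344]],101.3); print(r.sense()['moment'])
E
```

```text
time: 10.1
tcp_pos: [0.5536, 0.1865, 0.0344]
tool_rot: [-0.099, 0.995, -0.0, 0.0]
contact_force: [-1.2, 0.3, 1.9]
grip_width: 0.0084
grasp_force: 49.8
tcp [0.5536 0.1865 0.0344] yaw 101.33 turn about tool z: 0.03 deg tilt 0.0 j6 -0.02 w 0.0084
  to [0.5531 0.1867 0.0344] shift mm [0.5 0.3 0. ]
[-0.06152695  0.12269968 -0.03979073]
```

```bash
python3 -m creep '[[[0,0,0],[0,0,0],0.024],[[0,0,0],[0,0,0],0.024],[[0,0,0],[0,0,0],0.024],[[0,0,-0.03],[0,0,0],0.024],[[0,0,-0.04],[0,0,0],0.024],[[0,0,-0.04],[0,0,0],0.024],[[0,0,0],[0,0,0],0.024],[[0,0,0],[0,0,0],0.024]]'
python3 - <<'E'
from h import *
plan([[.3688,.339,.145],[.3688,.339,.028]],105)
E
```

```text
time: 10.9
tcp_pos: [0.554, 0.1866, 0.1451]
tool_rot: [-0.099, 0.995, 0.0, 0.001]
contact_force: [-1.4, -0.4, 0.3]
grip_width: 0.0241
grasp_force: 0.0
tcp [0.554  0.1866 0.1451] yaw 101.33 turn about tool z: -3.67 deg tilt 0.12 j6 -0.02 w 0.0241
  to [0.3688 0.339  0.145 ] shift mm [1.395e+02 1.952e+02 1.000e-01]
  to [0.3688 0.339  0.028 ] shift mm [  0.   0. 117.]
```

```bash
cat >> h.py <<'E'
def inserts(show=True):
    p,d=r.get_image('top'); p=p[:,:,::-1]; g=p.max(2)
    C=cloud('top',d); b=((p[:,:,0].astype(int)-p[:,:,2]>60)).astype(np.uint8)
    n,lab,st,ce=cv2.connectedComponentsWithStats(b,connectivity=4)
    n2,lab2,st2,ce2=cv2.connectedComponentsWithStats((g>70).astype(np.uint8),connectivity=4)
    ang=lambda W:(lambda w,E:(np.degrees(np.arctan2(E[1,1],E[0,1]))%180,np.sqrt(12*np.maximum(w,0))))(*np.linalg.eigh(np.cov(W.T)))
    for k in range(1,n):
        if not 15<st[k,4]<45: continue
        v,u=np.nonzero(lab==k); B=np.array([world('top',q,z=.03)[:2] for q in zip(u,v)])
        if not(.25<B[:,0].mean()<.65 and .05<B[:,1].mean()<.5): continue
        v,u=np.nonzero(lab2==lab2[v[0],u[0]]); out=''
        if len(u)<400:
            W=np.array([world('top',q,z=.013)[:2] for q in zip(u,v)]); a,w=ang(W); out=('base',len(u),np.round(W.mean(0),4),'yaw',round(a,1),np.round(w*1000,1))
        a,w=ang(B); print('ridge',st[k,4],np.round(B.mean(0),4),'yaw',round((a+90)%180,1),np.round(w*1000,1),*out)
E
python3 -c "
from h import *
inserts()"
```

```text
ridge 25 [0.5546 0.1849] yaw 103.3 [ 8.7 17.2]
ridge 27 [0.4368 0.3689] yaw 44.8 [ 8.8 17.9] base 167 [0.4363 0.3691] yaw 48.6 [25.8 37.7]
ridge 28 [0.3687 0.3394] yaw 104.0 [ 9.9 16.4] base 164 [0.369  0.3389] yaw 102.3 [24.9 37.8]
ridge 26 [0.3444 0.29  ] yaw 106.3 [ 8.5 17. ] base 164 [0.3446 0.2894] yaw 101.6 [24.5 37.9]
```

```bash
python3 -m creep '[[[0,0,0],[0,0,-3.7],0.024],[[0.022,0.031,0],[0,0,0],0.024],[[0.0275,0.0385,0],[0,0,0],0.024],[[0.0275,0.0385,0],[0,0,0],0.024],[[0.0275,0.0385,0],[0,0,0],0.024],[[0.022,0.031,0],[0,0,0],0.024],[[0.013,0.0177,0],[0,0,0],0.024],[[0,0,0.03],[0,0,0],0.024],[[0,0,0.03],[0,0,0],0.024],[[0,0,0],[0,0,0],0.024],[[0,0,0],[0,0,0],0.024]]'
python3 - <<'E'
from h import *
plan([[.3688,.339,.045],[.3688,.339,.028]],105)
E
```

```text
time: 12.05
tcp_pos: [0.3678, 0.3385, 0.0838]
tool_rot: [-0.131, 0.991, -0.001, -0.001]
contact_force: [-0.3, -0.0, -0.2]
grip_width: 0.0238
grasp_force: 0.0
tcp [0.3678 0.3385 0.0838] yaw 105.03 turn about tool z: 0.03 deg tilt 0.16 j6 0.31 w 0.0238
  to [0.3688 0.339  0.045 ] shift mm [-1.1  0.2 38.8]
  to [0.3688 0.339  0.028 ] shift mm [ 0.  0. 17.]
```

```bash
python3 -m creep '[[[-0.0011,0.0002,0.025],[0,0,1.5],0.024],[[0,0,0.02],[0,0,0],0.024],[[0,0,0.011],[0,0,0],0.024],[[0,0,0],[0,0,0],0.024],[[0,0,0],[0,0,0],0.024],[[0,0,0],[0,0,0],0.005],[[0,0,0],[0,0,0],0.005],[[0,0,0],[0,0,0],0.005],[[0,0,0],[0,0,0],0.005]]'
python3 - <<'E'
from h import *
print('offset of insert from tcp:'); plan([[.3688,.339,.028]],103.5)
plan([[*car(-.0495+.033*2,0),.028],[*car(-.0495+.033*2,0),.115]],101.3)
E
```

```text
time: 12.95
tcp_pos: [0.37, 0.3397, 0.0296]
tool_rot: [-0.118, 0.993, 0.0, 0.001]
contact_force: [0.4, -0.1, 6.7]
grip_width: 0.0086
grasp_force: 49.6
offset of insert from tcp:
tcp [0.37   0.3397 0.0296] yaw 103.53 turn about tool z: 0.03 deg tilt 0.13 j6 0.34 w 0.0086
  to [0.3688 0.339  0.028 ] shift mm [ 1.4 -0.4  1.6]
tcp [0.37   0.3397 0.0296] yaw 103.53 turn about tool z: 2.23 deg tilt 0.13 j6 0.34 w 0.0086
  to [0.5208 0.1802 0.028 ] shift mm [-116.6 -186.     1.6]
  to [0.5208 0.1802 0.115 ] shift mm [  0.   0. -87.]
```

```bash
python3 -m creep '[[[0,0,-0.02],[0,0,0],0.005],[[0,0,-0.035],[0,0,0],0.005],[[0,0,-0.03],[0,0,2.2],0.005],[[-0.02,-0.031,0],[0,0,0],0.005],[[-0.026,-0.041,0],[0,0,0],0.005],[[-0.026,-0.041,0],[0,0,0],0.005],[[-0.026,-0.041,0],[0,0,0],0.005],[[-0.02,-0.032,0],[0,0,0],0.005],[[0,0,0],[0,0,0],0.005],[[0,0,0],[0,0,0],0.005],[[0,0,0],[0,0,0],0.005]]'
python3 - <<'E'
from h import *
plan([[*car(-.0495+.033*2,0),.046]],101.3);print(r.sense()['contact_force'])
E
```

```text
time: 14.05
tcp_pos: [0.5209, 0.1806, 0.1135]
tool_rot: [-0.099, 0.995, 0.0, -0.0]
contact_force: [-0.2, -0.4, -0.8]
grip_width: 0.0086
grasp_force: 49.0
tcp [0.5209 0.1806 0.1135] yaw 101.36 turn about tool z: 0.06 deg tilt 0.02 j6 -0.02 w 0.0086
  to [0.5208 0.1802 0.046 ] shift mm [ 0.2 -0.4 67.5]
[-0.22847283 -0.36228779 -0.8169729 ]
```

```bash
python3 -m creep '[[[-0.0005,-0.0004,0.035],[0,0,0],0.005],[[0,0,0.028],[0,0,0],0.005],[[0,0,0.004],[0,0,0],0.005],[[0,0,0],[0,0,0],0.005],[[0,0,0],[0,0,0],0.005],[[0,0,0.003],[0,0,0],0.005],[[0,0,0.002],[0,0,0],0.005],[[0,0,0],[0,0,0],0.005],[[0,0,0],[0,0,0],0.005]]'
python3 - <<'E'
from h import *
plan([[*car(-.0495+.033*2,0),.035]],101.3); print(r.sense()['moment'],r.sense()['contact_force'])
E
```

```text
time: 14.95
tcp_pos: [0.5221, 0.1799, 0.0414]
tool_rot: [-0.099, 0.995, 0.0, -0.0]
contact_force: [-0.3, 0.1, -0.6]
grip_width: 0.0084
grasp_force: 49.0
tcp [0.5221 0.1799 0.0414] yaw 101.33 turn about tool z: 0.03 deg tilt 0.01 j6 -0.02 w 0.0084
  to [0.5208 0.1802 0.035 ] shift mm [1.2 0.6 6.4]
[0.00425968 0.00893354 0.059469  ] [-0.29240858  0.12727416 -0.59198259]
```

```bash
python3 -m creep '[[[0,0.0005,0.002],[0,0,0],0.005],[[0,0,0.002],[0,0,0],0.005],[[0,0,0.0015],[0,0,0],0.005],[[0,0,0],[0,0,0],0.005],[[0,0,0],[0,0,0],0.005]]'
python3 - <<'E'
from h import *
plan([[*car(-.0495+.033*2,0),.035]],101.3); print(r.sense()['moment'],r.sense()['contact_force'])
E
```

```text
time: 15.45
tcp_pos: [0.522, 0.1803, 0.0366]
tool_rot: [-0.099, 0.995, 0.0, 0.0]
contact_force: [-3.1, -0.6, 9.1]
grip_width: 0.0088
grasp_force: 50.2
tcp [0.522  0.1803 0.0366] yaw 101.33 turn about tool z: 0.03 deg tilt 0.03 j6 -0.02 w 0.0088
  to [0.5208 0.1802 0.035 ] shift mm [1.2 0.1 1.6]
[-0.13784085  0.69796314 -0.01864053] [-3.05420322 -0.64518028  9.08031444]
```

```bash
python3 -m creep '[[[0,0,0],[0,0,0],0.022],[[0,0,0],[0,0,0],0.022],[[0,0,0],[0,0,0],0.022],[[0,0,-0.03],[0,0,0],0.022],[[0,0,-0.04],[0,0,0],0.022],[[0,0,-0.04],[0,0,0],0.022],[[0,0,0],[0,0,0],0.022],[[0,0,0],[0,0,0],0.022]]'
python3 - <<'E'
from h import *
inserts()
for i in (2,3): print('expect ridge as if z .03',world('top',pix('top',[*car(-.0495+.033*i,0),.037]),z=.03))
plan([[.3445,.2898,.145],[.3445,.2898,.028]],101)
E
```

```text
time: 16.25
tcp_pos: [0.5224, 0.1804, 0.1464]
tool_rot: [-0.099, 0.995, 0.0, 0.001]
contact_force: [-0.1, -0.3, -0.3]
grip_width: 0.0222
grasp_force: 0.0
ridge 26 [0.5213 0.1787] yaw 102.8 [ 8.8 17.3]
ridge 27 [0.4368 0.3689] yaw 44.8 [ 8.8 17.9] base 168 [0.4362 0.3691] yaw 47.5 [26.  37.8]
ridge 27 [0.3446 0.2898] yaw 102.8 [ 9.  17.1] base 167 [0.3448 0.2897] yaw 99.6 [25.2 37.8]
expect ridge as if z .03 [0.52200313 0.17898653 0.03      ]
expect ridge as if z .03 [0.55454975 0.18548924 0.03      ]
tcp [0.5218 0.1803 0.1454] yaw 101.33 turn about tool z: 0.33 deg tilt 0.03 j6 -0.02 w 0.0221
  to [0.3445 0.2898 0.145 ] shift mm [153.1 141.3   0.4]
  to [0.3445 0.2898 0.028 ] shift mm [  0.   0. 117.]
```

```bash
python3 -m creep '[[[0.026,0.024,0],[0,0,0],0.022],[[0.034,0.0315,0],[0,0,0],0.022],[[0.034,0.0315,0],[0,0,0],0.022],[[0.034,0.0315,0],[0,0,0],0.022],[[0.02,0.018,0.02],[0,0,0],0.022],[[0.0051,0.0048,0.03],[0,0,0],0.022],[[0,0,0.03],[0,0,0],0.022],[[0,0,0],[0,0,0],0.022],[[0,0,0],[0,0,0],0.022],[[0,0,0],[0,0,0],0.022],[[0,0,0],[0,0,0],0.022]]'
python3 - <<'E'
from h import *
plan([[.3446,.2898,.028]],101)
E
```

```text
time: 17.4
tcp_pos: [0.345, 0.289, 0.0669]
tool_rot: [-0.098, 0.995, 0.0, 0.001]
contact_force: [-0.1, 0.3, 0.6]
grip_width: 0.0221
grasp_force: 0.0
tcp [0.345  0.289  0.0669] yaw 101.3 turn about tool z: 0.30 deg tilt 0.09 j6 0.31 w 0.0221
  to [0.3446 0.2898 0.028 ] shift mm [ 0.2  0.9 38.9]
```

```bash
python3 -m creep '[[[0.0002,0.0009,0.022],[0,0,0],0.022],[[0,0,0.01],[0,0,0],0.022],[[0,0,0.006],[0,0,0],0.022],[[0,0,0],[0,0,0],0.022],[[0,0,0],[0,0,0],0.022],[[0,0,0],[0,0,0],0.022],[[0,0,0],[0,0,0],0.005],[[0,0,0],[0,0,0],0.005],[[0,0,0],[0,0,0],0.005],[[0,0,0],[0,0,0],0.005]]'
python3 - <<'E'
from h import *
print('offset of insert from tcp:'); plan([[.3446,.2898,.028]],101)
plan([[*car(-.0495+.033*1,0),.028],[*car(-.0495+.033*1,0),.115]],101.3)
E
```

```text
time: 18.4
tcp_pos: [0.3441, 0.2898, 0.0285]
tool_rot: [-0.099, 0.995, 0.0, 0.0]
contact_force: [-1.1, 0.2, 6.8]
grip_width: 0.0085
grasp_force: 50.4
offset of insert from tcp:
tcp [0.3441 0.2898 0.0285] yaw 101.33 turn about tool z: 0.33 deg tilt 0.06 j6 0.32 w 0.0085
  to [0.3446 0.2898 0.028 ] shift mm [-0.5 -0.1  0.5]
tcp [0.3441 0.2898 0.0285] yaw 101.33 turn about tool z: 0.03 deg tilt 0.06 j6 0.32 w 0.0085
  to [0.4884 0.1738 0.028 ] shift mm [-118.8 -142.1    0.5]
  to [0.4884 0.1738 0.115 ] shift mm [  0.   0. -87.]
```

```bash
python3 -m creep '[[[0,0,-0.02],[0,0,0],0.005],[[0,0,-0.035],[0,0,0],0.005],[[0,0,-0.03],[0,0,0],0.005],[[-0.02,-0.024,0],[0,0,0],0.005],[[-0.031,-0.037,0],[0,0,0],0.005],[[-0.031,-0.037,0],[0,0,0],0.005],[[-0.0225,-0.027,0],[0,0,0],0.005],[[-0.0138,-0.0171,0],[0,0,0],0.005],[[0,0,0.02],[0,0,0],0.005],[[0,0,0.02],[0,0,0],0.005],[[0,0,0],[0,0,0],0.005],[[0,0,0],[0,0,0],0.005]]'; python3 -m creep '[[[0,0,0],[0,0,0],0.005],[[0,0,0],[0,0,0],0.005]]'
python3 - <<'E'
from h import *
plan([[*car(-.0495+.033*1,0),.045]],101.3);print(r.sense()['contact_force'])
E
```

```text
time: 19.6
tcp_pos: [0.4875, 0.1736, 0.0731]
tool_rot: [-0.099, 0.995, -0.0, -0.0]
contact_force: [1.1, 0.1, 1.0]
grip_width: 0.0087
grasp_force: 49.7
time: 19.8
tcp_pos: [0.4881, 0.1739, 0.0739]
tool_rot: [-0.099, 0.995, 0.0, 0.001]
contact_force: [-0.0, 0.6, -0.6]
grip_width: 0.0087
grasp_force: 49.7
tcp [0.4881 0.1739 0.0739] yaw 101.35 turn about tool z: 0.05 deg tilt 0.09 j6 -0.02 w 0.0087
  to [0.4884 0.1738 0.045 ] shift mm [-0.3 -0.2 28.9]
[-0.02101195  0.57876692 -0.62085935]
```

```bash
python3 -m creep '[[[0.0002,-0.0002,0.015],[0,0,0],0.005],[[0,0,0.012],[0,0,0],0.005],[[0,0,0],[0,0,0],0.005],[[0,0,0.003],[0,0,0],0.005],[[0,0,0.003],[0,0,0],0.005],[[0,0,0],[0,0,0],0.005],[[0,0,0.002],[0,0,0],0.005],[[0,0,0.002],[0,0,0],0.005],[[0,0,0.001],[0,0,0],0.005],[[0,0,0],[0,0,0],0.005],[[0,0,0],[0,0,0],0.005]]'
python3 - <<'E'
from h import *
plan([[*car(-.0495+.033*1,0),.0355]],101.3); print(r.sense()['moment'],r.sense()['contact_force'])
E
```

```text
time: 20.9
tcp_pos: [0.4876, 0.1733, 0.0355]
tool_rot: [-0.099, 0.995, 0.0, 0.0]
contact_force: [-2.6, -1.0, 6.6]
grip_width: 0.0088
grasp_force: 50.7
tcp [0.4876 0.1733 0.0355] yaw 101.33 turn about tool z: 0.03 deg tilt 0.04 j6 -0.02 w 0.0088
  to [0.4884 0.1738 0.0355] shift mm [-0.9  0.3 -0. ]
[-0.09444893  0.48739367 -0.03300349] [-2.58516984 -0.99469662  6.59588137]
```

Seated at the expected height. I'll release, retreat and head for insert A.

```bash
python3 -m creep '[[[0,0,0],[0,0,0],0.022],[[0,0,0],[0,0,0],0.022],[[0,0,0],[0,0,0],0.022],[[0,0,-0.03],[0,0,0],0.022],[[0,0,-0.04],[0,0,0],0.022],[[0,0,-0.04],[0,0,0],0.022],[[0,0,0],[0,0,0],0.022],[[0,0,0],[0,0,0],0.022]]'
python3 - <<'E'
from h import *
inserts()
for i in (1,2,3): print('expect',world('top',pix('top',[*car(-.0495+.033*i,0),.037]),z=.03))
plan([[.4363,.369,.145],[.4363,.369,.028]],47.5)
E
```

```text
time: 21.7
tcp_pos: [0.4879, 0.1734, 0.1455]
tool_rot: [-0.099, 0.995, 0.0, 0.001]
contact_force: [-0.2, 0.2, -0.3]
grip_width: 0.0217
grasp_force: 0.0
ridge 25 [0.5546 0.1849] yaw 103.3 [ 8.7 17.2]
ridge 18 [0.4861 0.1714] yaw 103.1 [ 9.1 11.6]
ridge 30 [0.396  0.3807] yaw 34.1 [ 9.6 18. ]
expect [0.4894565  0.17248382 0.03      ]
expect [0.52200313 0.17898653 0.03      ]
expect [0.55454975 0.18548924 0.03      ]
tcp [0.4873 0.1733 0.1444] yaw 101.33 turn about tool z: 53.83 deg tilt 0.01 j6 -0.02 w 0.0222
  to [0.4363 0.369  0.145 ] shift mm [169.8 109.8  -0.6]
  to [0.4363 0.369  0.028 ] shift mm [  0.   0. 117.]
```

Insert A was knocked to about (0.396, 0.381), next to the tray. I'll look at it.

Run:
```python
from h import *
p,d=snap('top','t2')
C=cloud('top',d)
u,v=np.round(pix('top',[.396,.3807,.015])).astype(int); print(u,v)
print(np.round(C[v-12:v+13:2,u-16:u+15:2,2]*1000).astype(int))
x0,y0,x1,y1=u-30,v-30,u+30,v+30
cv2.imwrite('pics/t2c.png',cv2.resize(p[y0:y1,x0:x1,::-1],None,fx=8,fy=8,interpolation=cv2.INTER_CUBIC))
```

```text
337 236
[[-2  2 11 22 -1 -1 -5  2 -3 -2 -2  1 -1  4  3 -4]
 [ 3  1  6 23  1 -3 -2 -2 -1 -2 -1 -4  2 -1  0 -1]
 [ 1  5  8 19 -2  3  2  1 11 -1  3 -4  2 -1 -1  2]
 [ 1  1  2 20  4  3 13 13 11  0 -1  1  3 -4 -1 -2]
 [ 4  7  0 20  1 11 13 14 13 32  3  1  2  4 -4 -4]
 [ 1  5  5 17 -1 14 11 10 25 31 14 -1  4 -3  0  4]
 [-4  1  4 19 20 10 12 32 34 34 14 13 -3  1 -1  0]
 [ 2  1 -1 14 21 -3 16 26 31 12 14 10  9 -4  1  0]
 [ 2  6  2 10 21  0  1 15 16 11  9 13  0 -2 -2  3]
 [ 6  2  2  8 20 -1  5 -1 14 14 14 -2 -1  1 -6 -1]
 [ 3 -1  5  7 22 -2  3  0 10  6 -2  3 -1  2  1 -3]
 [ 2 -1  7  3 23  5 -3 -1 -2  1  4  0 -1  0  1  5]
 [ 2  5  1  0 23  1  3 -4 -1 -3 -1 -3  2  4  0  0]]
```

View pics/t2c.png

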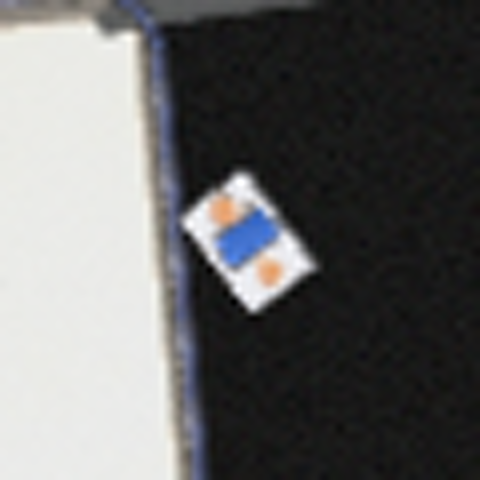

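Run:
```python
from h import *
print(world('top',(337.7,235.7),z=.012))
X=np.array([-np.sin(np.radians(35.3)),np.cos(np.radians(35.3))]); c=np.array([.396,.3807])
t=c-.0045*X
plan([[*t,.145],[*t,.028]],35.3)
```

```text
[0.39620513 0.38006938 0.012     ]
tcp [0.4869 0.1732 0.1439] yaw 101.33 turn about tool z: 66.03 deg tilt 0.09 j6 -0.02 w 0.0223
  to [0.3986 0.377  0.145 ] shift mm [217.4  45.7  -1.1]
  to [0.3986 0.377  0.028 ] shift mm [  0.   0. 117.]
```

```bash
python3 -m creep '[[[0,0,0],[0,0,8.25],0.018],[[0,0,0],[0,0,8.25],0.018],[[0,0,0],[0,0,8.25],0.018],[[0,0,0],[0,0,8.25],0.018],[[0,0,0],[0,0,8.25],0.018],[[0,0,0],[0,0,8.25],0.018],[[0,0,0],[0,0,8.25],0.018],[[0,0,0],[0,0,8.25],0.018],[[0.024,0.005,0],[0,0,0],0.018],[[0.045,0.0095,0],[0,0,0],0.018],[[0.045,0.0095,0],[0,0,0],0.018],[[0.045,0.0095,0],[0,0,0],0.018]]'; python3 -m creep '[[[0.036,0.0075,0],[0,0,0],0.018],[[0.0225,0.0047,0.02],[0,0,0],0.018],[[0,0,0.03],[0,0,0],0.018],[[0,0,0.02],[0,0,0],0.018],[[0,0,0],[0,0,0],0.018],[[0,0,0],[0,0,0],0.018],[[0,0,0],[0,0,0],0.018],[[0,0,0],[0,0,0],0.018]]'
python3 - <<'E'
from h import *
inserts()
plan([[.3986,.377,.028]],35.3)
E
```

```text
time: 23.0
tcp_pos: [0.4216, 0.3234, 0.1433]
tool_rot: [0.46, 0.888, -0.001, -0.001]
contact_force: [1.1, -0.5, 0.0]
grip_width: 0.0177
grasp_force: 0.0
time: 23.8
tcp_pos: [0.3997, 0.3774, 0.0759]
tool_rot: [0.459, 0.888, 0.001, 0.0]
contact_force: [-0.5, 0.4, -0.1]
grip_width: 0.0178
grasp_force: 0.0
ridge 28 [0.5546 0.1848] yaw 103.2 [ 9.4 17.7]
ridge 30 [0.5213 0.1784] yaw 99.2 [10.  17.9]
ridge 28 [0.4885 0.1717] yaw 103.2 [ 9.3 17.4]
tcp [0.3996 0.3773 0.0758] yaw 35.31 turn about tool z: 0.01 deg tilt 0.09 j6 1.56 w 0.0179
  to [0.3986 0.377  0.028 ] shift mm [ 0.3 -1.  47.8]
```

```bash
python3 -m creep '[[[0.0003,-0.001,0.02],[0,0,0],0.018],[[0,0,0.012],[0,0,0],0.018],[[0,0,0.005],[0,0,0],0.018],[[0,0,0.004],[0,0,0],0.018],[[0,0,0.003],[0,0,0],0.018],[[0,0,0.0025],[0,0,0],0.018],[[0,0,0],[0,0,0],0.018],[[0,0,0],[0,0,0],0.018]]'
python3 - <<'E'
from h import *
plan([[.3986,.377,.028]],35.3)
p,d=snap('top','t3')
for l in ('latch_knob','latch_pivot'):
  for q in r.landmark_of(l,'top'): print(l,q['conf'],world('top',q['position'],z=.0695))
E
```

```text
time: 24.65
tcp_pos: [0.3981, 0.377, 0.0286]
tool_rot: [0.459, 0.888, 0.0, 0.0]
contact_force: [0.5, -0.2, 0.4]
grip_width: 0.018
grasp_force: 0.0
tcp [0.3981 0.377  0.0286] yaw 35.33 turn about tool z: 0.03 deg tilt 0.02 j6 1.56 w 0.018
  to [0.3986 0.377  0.028 ] shift mm [-0.2  0.4  0.6]
latch_knob 0.59 [0.40596565 0.12113742 0.0695    ]
latch_knob 0.2 [0.49990272 0.19097748 0.0695    ]
latch_pivot 0.84 [0.40515211 0.15619533 0.0695    ]
```

```bash
python3 -m creep '[[[0,0,0],[0,0,0],0.005],[[0,0,0],[0,0,0],0.005],[[0,0,0],[0,0,0],0.005],[[0,0,0],[0,0,0],0.005],[[0,0,-0.015],[0,0,0],0.005],[[0,0,-0.03],[0,0,0],0.005],[[0,0,-0.04],[0,0,0],0.005],[[0,0,0],[0,0,0],0.005],[[0,0,0],[0,0,0],0.005],[[0,0,0],[0,0,0],0.005]]'
python3 - <<'E'
from h import *
t=car(-.0495,0)-.0042*np.array([-np.sin(TH+np.pi/2),np.cos(TH+np.pi/2)])
plan([[*t,.115]],101.3)
E
```

```text
time: 25.8
tcp_pos: [0.3975, 0.3765, 0.1123]
tool_rot: [0.459, 0.888, -0.001, -0.0]
contact_force: [-0.0, 1.0, -0.7]
grip_width: 0.0083
grasp_force: 49.2
tcp [0.3975 0.3765 0.1123] yaw 35.33 turn about tool z: -65.97 deg tilt 0.09 j6 1.56 w 0.0083
  to [0.4602 0.1681 0.115 ] shift mm [ -20.6 -216.6   -2.7]
```

```bash
python3 -m creep '[[[0,0,0],[0,0,-8.25],0.005],[[0,0,0],[0,0,-8.25],0.005],[[0,0,0],[0,0,-8.25],0.005],[[0,0,0],[0,0,-8.25],0.005],[[0,0,0],[0,0,-8.25],0.005],[[0,0,0],[0,0,-8.25],0.005],[[0,0,0],[0,0,-8.25],0.005],[[0,0,0],[0,0,-8.2],0.005],[[-0.0025,-0.026,0],[0,0,0],0.005],[[-0.004,-0.042,0],[0,0,0],0.005],[[-0.004,-0.042,0],[0,0,0],0.005],[[-0.004,-0.042,0],[0,0,0],0.005]]'; python3 -m creep '[[[-0.0035,-0.036,0],[0,0,0],0.005],[[-0.0026,-0.0286,0.01],[0,0,0],0.005],[[0,0,0.03],[0,0,0],0.005],[[0,0,0],[0,0,0],0.005],[[0,0,0],[0,0,0],0.005],[[0,0,0],[0,0,0],0.005],[[0,0,0],[0,0,0],0.005],[[0,0,0],[0,0,0],0.005]]'
python3 - <<'E'
from h import *
t=car(-.0495,0)-.0042*np.array([-np.sin(TH+np.pi/2),np.cos(TH+np.pi/2)])
plan([[*t,.0405]],101.3)
E
```

```text
time: 27.0
tcp_pos: [0.4414, 0.2291, 0.112]
tool_rot: [-0.099, 0.995, -0.0, -0.001]
contact_force: [1.2, 0.1, -0.4]
grip_width: 0.0081
grasp_force: 49.2
time: 27.8
tcp_pos: [0.4608, 0.169, 0.0741]
tool_rot: [-0.099, 0.995, 0.0, 0.001]
contact_force: [-0.4, 1.0, 0.0]
grip_width: 0.0086
grasp_force: 49.2
tcp [0.4608 0.169  0.0741] yaw 101.33 turn about tool z: 0.03 deg tilt 0.07 j6 -0.02 w 0.0086
  to [0.4602 0.1681 0.0405] shift mm [ 0.8 -0.8 33.6]
```

```bash
python3 -m creep '[[[0.0006,-0.0008,0.015],[0,0,0],0.005],[[0,0,0.0126],[0,0,0],0.005],[[0,0,0],[0,0,0],0.005],[[0,0,0.003],[0,0,0],0.005],[[0,0,0.003],[0,0,0],0.005],[[0,0,0],[0,0,0],0.005],[[0,0,0],[0,0,0],0.005]]'
python3 - <<'E'
from h import *
t=car(-.0495,0)-.0042*np.array([-np.sin(TH+np.pi/2),np.cos(TH+np.pi/2)])
plan([[*t,.0355]],101.3); print(r.sense()['moment'],r.sense()['contact_force'])
E
```

```text
time: 28.5
tcp_pos: [0.4604, 0.1677, 0.04]
tool_rot: [-0.098, 0.995, 0.0, 0.0]
contact_force: [0.6, 0.2, -0.5]
grip_width: 0.0085
grasp_force: 49.2
tcp [0.4604 0.1677 0.04  ] yaw 101.28 turn about tool z: -0.02 deg tilt 0.03 j6 -0.02 w 0.0085
  to [0.4602 0.1681 0.0355] shift mm [0.1 0.5 4.5]
[ 0.16919568 -0.24455047 -0.06165815] [ 0.59849358  0.15347511 -0.5083845 ]
```

```bash
python3 -m creep '[[[0.0001,0.0005,0.002],[0,0,0],0.005],[[0,0,0.002],[0,0,0],0.005],[[0,0,0.001],[0,0,0],0.005],[[0,0,0],[0,0,0],0.005],[[0,0,0],[0,0,0],0.005]]'
python3 - <<'E'
from h import *
plan([[*car(-.0495,0),.0355]],101.3); print(r.sense()['moment'],r.sense()['contact_force'])
E
```

```text
time: 29.0
tcp_pos: [0.4604, 0.1682, 0.0357]
tool_rot: [-0.098, 0.995, 0.0, 0.001]
contact_force: [-2.6, -0.1, 12.6]
grip_width: 0.0083
grasp_force: 50.8
tcp [0.4604 0.1682 0.0357] yaw 101.29 turn about tool z: -0.01 deg tilt 0.08 j6 -0.02 w 0.0083
  to [0.4561 0.1673 0.0355] shift mm [4.4 0.  0.2]
[-0.04228997  0.43675771  0.02783123] [-2.5503191  -0.11152139 12.61331251]
```

```bash
python3 -m creep '[[[0,0,0],[0,0,0],0.022],[[0,0,0],[0,0,0],0.022],[[0,0,0],[0,0,0],0.022],[[0,0,-0.03],[0,0,0],0.022],[[0,0,-0.045],[0,0,0],0.022],[[0,0,-0.045],[0,0,0],0.022],[[0,0,-0.045],[0,0,0],0.022],[[0,0,0],[0,0,-8.52],0.022],[[0,0,0],[0,0,-8.52],0.022],[[0,0,0],[0,0,-8.52],0.022],[[0,0,0],[0,0,-8.52],0.022],[[0,0,0],[0,0,-8.52],0.022]]'; python3 -m creep '[[[0,0,0],[0,0,-8.52],0.022],[[0,0,0],[0,0,-8.52],0.022],[[0,0,0],[0,0,-8.52],0.022],[[0,0,0],[0,0,-8.52],0.022],[[0,0,0],[0,0,-8.52],0.022],[[0,0,0],[0,0,0],0.022],[[0,0,0],[0,0,0],0.022]]'
python3 - <<'E'
from h import *
plan([[.45,.40,.2],[.5063,.3708,.2],[.5063,.3708,.089]],6.5)
E
```

```text
time: 30.2
tcp_pos: [0.4598, 0.168, 0.1995]
tool_rot: [-0.456, 0.89, 0.0, -0.0]
contact_force: [0.3, 1.4, 0.2]
grip_width: 0.0219
grasp_force: 0.0
time: 30.9
tcp_pos: [0.4599, 0.168, 0.1996]
tool_rot: [0.744, -0.668, -0.0, 0.0]
contact_force: [0.3, -0.9, -1.1]
grip_width: 0.022
grasp_force: 0.0
tcp [0.4599 0.168  0.1996] yaw -173.77 turn about tool z: -0.27 deg tilt 0.02 j6 -1.5 w 0.022
  to [0.45 0.4  0.2 ] shift mm [-231.6  -16.4   -0.4]
  to [0.5063 0.3708 0.2   ] shift mm [ 35.4 -52.6   0. ]
  to [0.5063 0.3708 0.089 ] shift mm [  0.   0. 111.]
```

```bash
python3 -m creep '[[[-0.025,-0.002,0],[0,0,0],0.022],[[-0.045,-0.003,0],[0,0,0],0.022],[[-0.045,-0.003,0],[0,0,0],0.022],[[-0.045,-0.003,0],[0,0,0],0.022],[[-0.045,-0.003,0],[0,0,0],0.022],[[-0.025,-0.002,0],[0,0,0],0.022],[[0,0,0],[0,0,0],0.022],[[0,0,0],[0,0,0],0.022],[[0,0,0],[0,0,0],0.022]]'
python3 - <<'E'
from h import *
inserts()
for i in range(4): print('expect',world('top',pix('top',[*car(-.0495+.033*i,0),.037]),z=.03))
plan([[.5063,.3708,.2],[.5063,.3708,.089]],6.5)
p,d=snap('top','t4'); x0,y0,x1,y1=300,130,460,270
cv2.imwrite('pics/t4c.png',cv2.resize(p[y0:y1,x0:x1,::-1],None,fx=4,fy=4,interpolation=cv2.INTER_CUBIC))
E
```

```text
time: 31.8
tcp_pos: [0.4499, 0.3975, 0.1997]
tool_rot: [0.745, -0.667, 0.0, 0.0]
contact_force: [0.5, -0.5, 0.0]
grip_width: 0.022
grasp_force: 0.0
ridge 28 [0.5546 0.1848] yaw 103.2 [ 9.4 17.7]
ridge 28 [0.5214 0.1787] yaw 96.8 [ 9.3 17.8]
ridge 28 [0.4885 0.1717] yaw 103.2 [ 9.3 17.4]
ridge 28 [0.4558 0.1657] yaw 96.7 [ 9.2 17.6]
expect [0.45690987 0.16598112 0.03      ]
expect [0.4894565  0.17248382 0.03      ]
expect [0.52200313 0.17898653 0.03      ]
expect [0.55454975 0.18548924 0.03      ]
tcp [0.4501 0.3974 0.1999] yaw -173.65 turn about tool z: -0.15 deg tilt 0.01 j6 -1.1 w 0.0219
  to [0.5063 0.3708 0.2   ] shift mm [ 32.8 -52.8  -0.1]
  to [0.5063 0.3708 0.089 ] shift mm [  0.   0. 111.]
```

View pics/t4c.png

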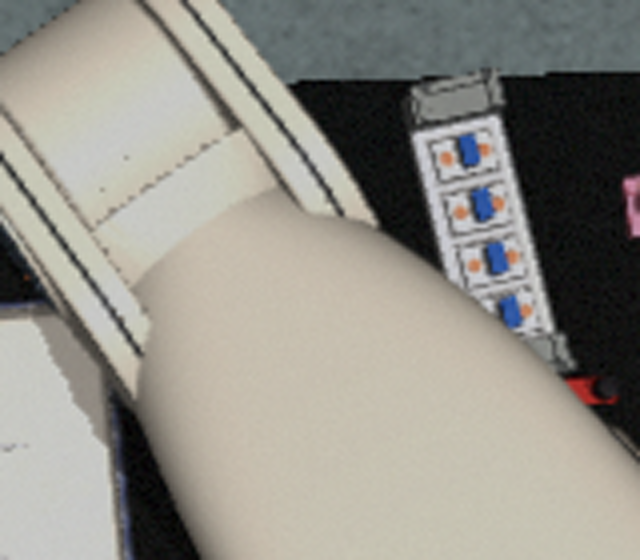

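All four inserts sit in pockets: the ridges are at crop px (468,148), (484,203), (497,258) and (512,310), within 1 mm of the expected points. The red latch stands well open, with its knob at (605,388). Next is the cover handle.

```bash
python3 -m creep '[[[0.011,-0.018,0],[0,0,0],0.02],[[0.0145,-0.023,0],[0,0,0],0.02],[[0.0073,-0.0118,0],[0,0,0],0.02],[[0,0,0.03],[0,0,0],0.02],[[0,0,0.03],[0,0,0],0.02],[[0,0,0],[0,0,0],0.02],[[0,0,0],[0,0,0],0.02],[[0,0,0],[0,0,0],0.02],[[0,0,0],[0,0,0],0.02]]'
python3 - <<'E'
from h import *
plan([[.5064,.3708,.089]],6.5)
E
```

```text
time: 32.8
tcp_pos: [0.5067, 0.3721, 0.1415]
tool_rot: [0.746, -0.666, 0.0, -0.001]
contact_force: [0.5, 0.3, 0.4]
grip_width: 0.0202
grasp_force: 0.0
tcp [0.5067 0.3721 0.1415] yaw -173.52 turn about tool z: -0.02 deg tilt 0.15 j6 -1.18 w 0.0202
  to [0.5064 0.3708 0.089 ] shift mm [ 1.3  0.5 52.5]
```

```bash
python3 -m creep '[[[0.0013,0.0005,0.02],[0,0,0],0.02],[[0,0,0.014],[0,0,0],0.02],[[0,0,0.01],[0,0,0],0.02],[[0,0,0.0085],[0,0,0],0.02],[[0,0,0],[0,0,0],0.02],[[0,0,0],[0,0,0],0.02],[[0,0,0],[0,0,0],0.02]]'
python3 - <<'E'
from h import *
plan([[.5064,.3708,.089]],6.5);print(r.sense()['contact_force'])
E
```

```text
time: 33.5
tcp_pos: [0.5061, 0.3706, 0.088]
tool_rot: [0.746, -0.666, 0.0, -0.001]
contact_force: [-0.0, 1.0, 0.2]
grip_width: 0.0201
grasp_force: 0.0
tcp [0.5061 0.3706 0.088 ] yaw -173.51 turn about tool z: -0.01 deg tilt 0.06 j6 -1.19 w 0.0201
  to [0.5064 0.3708 0.089 ] shift mm [-0.1 -0.3 -1. ]
[-0.01151949  0.98455758  0.20319499]
```

```bash
python3 -m creep '[[[0,0,0],[0,0,0],0.004],[[0,0,0],[0,0,0],0.004],[[0,0,0],[0,0,0],0.004],[[0,0,0],[0,0,0],0.004],[[0,0,-0.008],[0,0,0],0.004],[[0,0,-0.01],[0,0,0],0.004],[[0,0,-0.01],[0,0,0],0.004],[[0,0,0],[0,0,0],0.004],[[0,0,0],[0,0,0],0.004]]' 100
python3 - <<'E'
from h import *
plan([[.5064,.3708,.117]],6.5);s=r.sense();print(s['contact_force'],s['moment'])
E
```

```text
time: 34.4
tcp_pos: [0.5044, 0.3698, 0.1133]
tool_rot: [0.746, -0.666, -0.001, 0.002]
contact_force: [-1.5, -0.1, -22.3]
grip_width: 0.0079
grasp_force: 111.3
tcp [0.5044 0.3698 0.1133] yaw -173.52 turn about tool z: -0.02 deg tilt 0.28 j6 -1.19 w 0.0079
  to [0.5064 0.3708 0.117 ] shift mm [-0.8 -2.1 -3.7]
[ -1.45369786  -0.12494866 -22.27871055] [ 0.09754575  0.16438742 -0.1655557 ]
```

```bash
python3 -m creep '[[[0,0,0],[0,0,0],0.004],[[0,0,0],[0,0,0],0.004]]'
python3 - <<'E'
from h import *
s=r.sense();print(s['tcp_pos'],s['contact_force'],s['moment'])
p,d=snap('side','s2'); x0,y0,x1,y1=270,140,350,240
cv2.imwrite('pics/s2c.png',cv2.resize(p[y0:y1,x0:x1,::-1],None,fx=6,fy=6,interpolation=cv2.INTER_CUBIC))
E
```

```text
time: 34.6
tcp_pos: [0.5044, 0.3698, 0.1134]
tool_rot: [0.746, -0.666, -0.001, 0.002]
contact_force: [-0.8, 1.1, -27.1]
grip_width: 0.0079
grasp_force: 110.6
[0.50437447 0.36978695 0.11336119] [ -0.76284275   1.08407866 -27.05675614] [ 0.0784988   0.27068591 -0.18338339]
```

View pics/s2c.png

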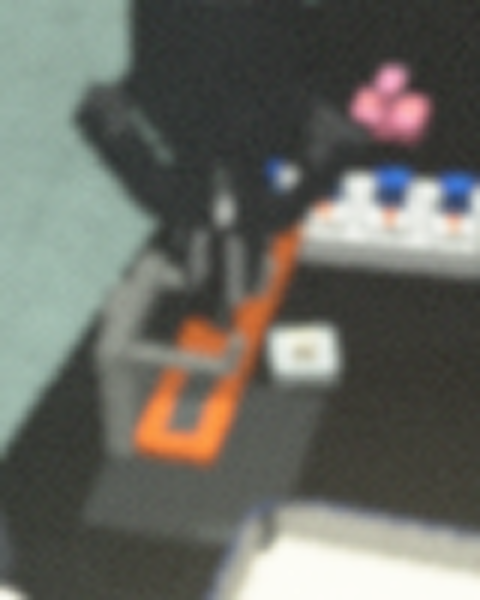

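The picture shows the bar's top pressed against the underside of the prongs, because I lifted about 3 mm too far. I'll lower it 6 mm, then draw it out.

```bash
python3 -m creep '[[[0,0,0.003],[0,0,0],0.004],[[0,0,0.003],[0,0,0],0.004],[[0,0,0],[0,0,0],0.004],[[0,0,0],[0,0,0],0.004],[[0,0,0],[0,0,0],0.004]]'
python3 - <<'E'
from h import *
plan([[.5064,.3708,.108]],6.5);s=r.sense();print(s['contact_force'],s['moment'])
E
```

```text
time: 35.15
tcp_pos: [0.5061, 0.3706, 0.1102]
tool_rot: [0.746, -0.666, 0.0, -0.001]
contact_force: [-0.4, 0.5, -1.7]
grip_width: 0.0071
grasp_force: 114.0
tcp [0.5061 0.3706 0.1102] yaw -173.52 turn about tool z: -0.02 deg tilt 0.1 j6 -1.19 w 0.0071
  to [0.5064 0.3708 0.108 ] shift mm [-0.2 -0.3  2.2]
[-0.3863051   0.45787613 -1.66914322] [-0.02464716  0.00693205 -0.0089164 ]
```

```bash
python3 -m creep '[[[0,0.004,0.0018],[0,0,0],0.004],[[0,0.01,0],[0,0,0],0.004],[[0,0.012,0],[0,0,0],0.004],[[0,0.014,0],[0,0,0],0.004],[[0,0.014,0],[0,0,0],0.004],[[0,0.012,0],[0,0,0],0.004],[[0,0.008,0],[0,0,0],0.004],[[0,0,0],[0,0,0],0.004],[[0,0,0],[0,0,0],0.004],[[0,0,0],[0,0,0],0.004]]'
python3 - <<'E'
from h import *
plan([[.43,.30,.20],[*CAR,.20]],101.3);s=r.sense();print(s['contact_force'],s['moment'])
E
```

```text
time: 36.15
tcp_pos: [0.4328, 0.3622, 0.1075]
tool_rot: [0.746, -0.666, 0.0, -0.0]
contact_force: [0.3, 0.8, -1.4]
grip_width: 0.0076
grasp_force: 114.0
tcp [0.4328 0.3622 0.1075] yaw -173.53 turn about tool z: 85.17 deg tilt 0.03 j6 -1.14 w 0.0076
  to [0.43 0.3  0.2 ] shift mm [ 14.9 -60.4 -92.5]
  to [0.5046 0.177  0.2   ] shift mm [ -49.1 -135.2    0. ]
[ 0.34279074  0.75894623 -1.37280815] [-0.04517857  0.04898073 -0.00695089]
```

```bash
python3 -m creep '[[[0,0,-0.025],[0,0,0],0.004],[[0,0,-0.035],[0,0,0],0.004],[[0,0,-0.0325],[0,0,0],0.004],[[0,0,0],[0,0,7.1],0.004],[[0,0,0],[0,0,7.1],0.004],[[0,0,0],[0,0,7.1],0.004],[[0,0,0],[0,0,7.1],0.004],[[0,0,0],[0,0,7.1],0.004],[[0,0,0],[0,0,7.1],0.004],[[0,0,0],[0,0,7.1],0.004],[[0,0,0],[0,0,7.1],0.004],[[0,0,0],[0,0,7.1],0.004]]'; python3 -m creep '[[[0,0,0],[0,0,7.1],0.004],[[0,0,0],[0,0,7.1],0.004],[[0,0,0],[0,0,7.1],0.004],[[-0.004,-0.022,0],[0,0,0],0.004],[[-0.0065,-0.038,0],[0,0,0],0.004],[[-0.0075,-0.042,0],[0,0,0],0.004],[[-0.0075,-0.042,0],[0,0,0],0.004],[[-0.005,-0.03,0],[0,0,0],0.004],[[-0.0035,-0.021,0],[0,0,0],0.004],[[0,0,0],[0,0,0],0.004],[[0,0,0],[0,0,0],0.004],[[0,0,0],[0,0,0],0.004]]'
python3 - <<'E'
from h import *
plan([[*CAR,.1],[*CAR,.079]],101.3)
E
```

```text
time: 37.35
tcp_pos: [0.4328, 0.362, 0.1998]
tool_rot: [-0.278, 0.961, -0.0, -0.0]
contact_force: [-0.1, -0.2, -2.1]
grip_width: 0.0076
grasp_force: 114.1
time: 38.55
tcp_pos: [0.5036, 0.1781, 0.1999]
tool_rot: [-0.098, 0.995, 0.0, -0.0]
contact_force: [-0.4, 1.2, -1.8]
grip_width: 0.0075
grasp_force: 114.0
tcp [0.5036 0.1781 0.1999] yaw 101.3 turn about tool z: 0.00 deg tilt 0.01 j6 -0.01 w 0.0075
  to [0.5046 0.177  0.1   ] shift mm [-0.7 -1.2 99.9]
  to [0.5046 0.177  0.079 ] shift mm [ 0.  0. 21.]
```

```bash
python3 -m creep '[[[-0.0006,-0.0011,0.03],[0,0,0],0.004],[[0,0,0.04],[0,0,0],0.004],[[0,0,0.026],[0,0,0],0.004],[[0,0,0],[0,0,0],0.004],[[0,0,0],[0,0,0],0.004],[[0,0,0],[0,0,0],0.004],[[0,0,0],[0,0,0],0.004]]'
python3 - <<'E'
from h import *
plan([[*CAR,.079]],101.3); print(r.sense()['contact_force'])
p,d=snap('side','s3'); x0,y0,x1,y1=290,130,390,205
cv2.imwrite('pics/s3c.png',cv2.resize(p[y0:y1,x0:x1,::-1],None,fx=7,fy=7,interpolation=cv2.INTER_CUBIC))
E
```

```text
time: 39.25
tcp_pos: [0.5053, 0.1769, 0.1056]
tool_rot: [-0.098, 0.995, 0.0, 0.001]
contact_force: [-0.4, -0.4, -1.1]
grip_width: 0.0077
grasp_force: 114.0
tcp [0.5053 0.1769 0.1056] yaw 101.3 turn about tool z: 0.00 deg tilt 0.16 j6 -0.02 w 0.0077
  to [0.5046 0.177  0.079 ] shift mm [ 0.7  0.2 26.6]
[-0.36924623 -0.4418298  -1.14960453]
```

View pics/s3c.png

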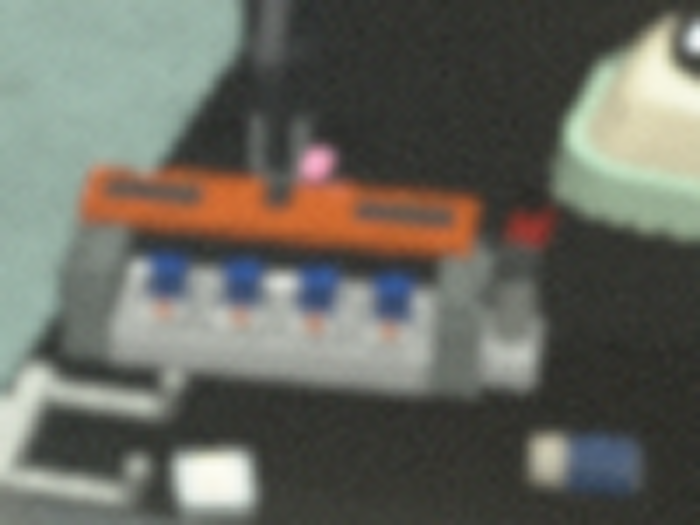

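The bar hangs level over the carrier between its end blocks, with all four inserts below it and the latch clear on the far side. I'll lower it carefully.

```bash
python3 -m creep '[[[0.0005,0.0002,0.008],[0,0,0],0.004],[[0,0,0.005],[0,0,0],0.004],[[0,0,0],[0,0,0],0.004],[[0,0,0.003],[0,0,0],0.004],[[0,0,0.003],[0,0,0],0.004],[[0,0,0.002],[0,0,0],0.004],[[0,0,0],[0,0,0],0.004],[[0,0,0],[0,0,0],0.004]]'
python3 - <<'E'
from h import *
plan([[*CAR,.079]],101.3); s=r.sense();print(s['contact_force'],s['moment'])
E
```

```text
time: 40.1
tcp_pos: [0.504, 0.1766, 0.083]
tool_rot: [-0.098, 0.995, 0.0, -0.0]
contact_force: [-0.6, -0.5, -1.1]
grip_width: 0.0073
grasp_force: 114.0
tcp [0.504  0.1766 0.083 ] yaw 101.28 turn about tool z: -0.02 deg tilt 0.0 j6 -0.02 w 0.0073
  to [0.5046 0.177  0.079 ] shift mm [-0.7  0.2  4. ]
[-0.58282199 -0.52008047 -1.10331562] [ 0.0133287  -0.01127855  0.03716074]
```

```bash
python3 -m creep '[[[-0.0005,0.0002,0.0015],[0,0,0],0.004],[[0,0,0.0015],[0,0,0],0.004],[[0,0,0.001],[0,0,0],0.004],[[0,0,0],[0,0,0],0.004],[[0,0,0],[0,0,0],0.004]]'
python3 - <<'E'
from h import *
plan([[*CAR,.079]],101.3); s=r.sense();print(s['contact_force'],s['moment'])
E
```

```text
time: 40.6
tcp_pos: [0.5046, 0.177, 0.08]
tool_rot: [-0.098, 0.995, 0.0, 0.001]
contact_force: [-3.8, 0.4, 9.2]
grip_width: 0.0074
grasp_force: 116.0
tcp [0.5046 0.177  0.08  ] yaw 101.29 turn about tool z: -0.01 deg tilt 0.08 j6 -0.02 w 0.0074
  to [0.5046 0.177  0.079 ] shift mm [0. 0. 1.]
[-3.76148311  0.38816247  9.20200654] [-0.14955121  0.72970309 -0.01621295]
```

```bash
python3 -m creep '[[[0,0,0],[0,0,0],0.024],[[0,0,0],[0,0,0],0.024],[[0,0,0],[0,0,0],0.024],[[0,0,-0.02],[0,0,0],0.024],[[0,0,-0.04],[0,0,0],0.024],[[0,0,-0.04],[0,0,0],0.024],[[0,0,0],[0,0,8.2],0.03],[[0,0,0],[0,0,8.2],0.03],[[0,0,0],[0,0,8.2],0.03],[[0,0,0],[0,0,8.2],0.03],[[0,0,0],[0,0,8.2],0.03],[[0,0,0],[0,0,8.2],0.03]]'
python3 - <<'E'
from h import *
plan([[.40,.35,.18]],52)
E
```

```text
time: 41.8
tcp_pos: [0.5044, 0.1769, 0.1788]
tool_rot: [0.328, 0.945, -0.0, -0.0]
contact_force: [-0.0, -0.2, 0.4]
grip_width: 0.0295
grasp_force: 0.0
tcp [0.5044 0.1769 0.1788] yaw 51.74 turn about tool z: -0.26 deg tilt 0.01 j6 0.85 w 0.0295
  to [0.4  0.35 0.18] shift mm [188.9  72.1  -1.2]
```

```bash
python3 -m creep '[[[0.03,0.0115,0],[0,0,0],0.03],[[0.043,0.0165,0],[0,0,0],0.03],[[0.043,0.0165,0],[0,0,0],0.03],[[0.043,0.0165,0],[0,0,0],0.03],[[0.03,0.0115,0],[0,0,0],0.03],[[0,0,0],[0,0,0],0.03],[[0,0,0],[0,0,0],0.03]]'
python3 - <<'E'
from h import *
p,d=snap('top','t5'); x0,y0,x1,y1=350,130,470,250
cv2.imwrite('pics/t5c.png',cv2.resize(p[y0:y1,x0:x1,::-1],None,fx=5,fy=5,interpolation=cv2.INTER_CUBIC))
for l in ('cover_handle','latch_knob','latch_pivot'):
  for q in r.landmark_of(l,'top')[:2]: print(l,q['conf'],world('top',q['position'],z=.085 if l[0]=='c' else .0695))
g=p; hsv=cv2.cvtColor(g,cv2.COLOR_RGB2HSV); m=((hsv[...,0]>4)&(hsv[...,0]<20)&(hsv[...,1]>140)&(hsv[...,2]>110)).astype(np.uint8); m[:,:400]=0;m[:,460:]=0;m[245:]=0
m=cv2.morphologyEx(m,cv2.MORPH_CLOSE,np.ones((15,15)))
cn=max(cv2.findContours(m,0,1)[0],key=cv2.contourArea); Q=np.array([world('top',u,z=.048)[:2] for u in cn[:,0]],np.float32)
print('bar',cv2.minAreaRect(Q*1000))
C=cloud('top',d); print('bar top z',np.median(C[m>0][:,2]))
c,s_=np.cos(TH),np.sin(TH); P=C[m>0]; lx=(P[:,:2]-CAR)@[c,s_]; k=abs(P[:,2]-.048)<.01
print('slope,z',np.polyfit(lx[k],P[k,2],1))
plan([[*knob(1.7),.18],[*knob(1.7),.078]],52)
E
```

```text
time: 42.5
tcp_pos: [0.3995, 0.3508, 0.1788]
tool_rot: [0.324, 0.946, -0.0, 0.0]
contact_force: [0.2, 0.2, -1.2]
grip_width: 0.03
grasp_force: 0.0
cover_handle 0.96 [0.49897466 0.17767516 0.085     ]
latch_knob 0.6 [0.39842824 0.12183233 0.0695    ]
latch_pivot 0.91 [0.39934192 0.16130708 0.0695    ]
bar ((505.4671325683594, 177.03529357910156), (169.66807556152344, 34.70437240600586), 11.040756225585938)
bar top z 0.04881623480807129
slope,z [-0.00493467  0.04814282]
tcp [0.4005 0.3494 0.1789] yaw 51.99 turn about tool z: -0.01 deg tilt 0.01 j6 1.22 w 0.0302
  to [0.4051 0.1207 0.18  ] shift mm [-144.4 -177.4   -1.1]
  to [0.4051 0.1207 0.078 ] shift mm [  0.   0. 102.]
```

View pics/t5c.png

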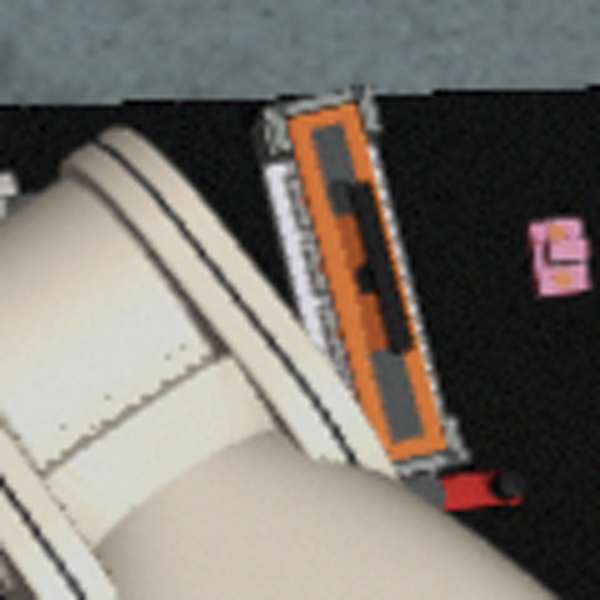

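The bar is seated (centre within about 1 mm, 11.0°, top at z 0.048). The knob is at crop px (510,485), so the latch is still open. I'll cage the knob and swing the latch home, turning the tool with it.

```bash
python3 -m creep '[[[0,0,0],[0,0,8.5],0.034],[[0,0,0],[0,0,8.5],0.034],[[0,0,0],[0,0,8.5],0.034],[[0,0,0],[0,0,8.5],0.034],[[0,0,0],[0,0,8.5],0.034],[[0,0,0],[0,0,8.5],0.034]]'
python3 - <<'E'
from h import *
m=world('top',(451.8,226.8),z=.078); print('knob top',m)
plan([[*knob(1.75),.18],[*knob(1.75),.078]],1)
E
```

```text
time: 43.3
tcp_pos: [0.4006, 0.3494, 0.179]
tool_rot: [0.703, 0.711, 0.0, 0.0]
contact_force: [0.2, -0.8, 1.2]
grip_width: 0.0341
grasp_force: 0.0
knob top [0.40431628 0.12182224 0.078     ]
tcp [0.4006 0.3494 0.179 ] yaw 0.63 turn about tool z: -0.37 deg tilt 0.0 j6 2.12 w 0.0341
  to [0.4033 0.1206 0.18  ] shift mm [-228.8   -1.3   -1. ]
  to [0.4033 0.1206 0.078 ] shift mm [  0.   0. 102.]
```

```bash
python3 -m creep '[[[-0.03,-0.0002,0],[0,0,0],0.034],[[-0.045,-0.0003,0],[0,0,0],0.034],[[-0.045,-0.0003,0],[0,0,0],0.034],[[-0.045,-0.0003,0],[0,0,0],0.034],[[-0.04,-0.0002,0],[0,0,0],0.034],[[-0.0238,0,0],[0,0,0],0.034],[[0,0,0.025],[0,0,0],0.034],[[0,0,0.025],[0,0,0],0.034],[[0,0,0],[0,0,0],0.034],[[0,0,0],[0,0,0],0.034],[[0,0,0],[0,0,0],0.034]]'
python3 - <<'E'
from h import *
plan([[*knob(1.75),.078]],1)
E
```

```text
time: 44.4
tcp_pos: [0.4036, 0.1214, 0.1301]
tool_rot: [0.7, 0.714, 0.001, 0.0]
contact_force: [0.3, 0.5, -0.1]
grip_width: 0.0338
grasp_force: 0.0
tcp [0.4036 0.1214 0.1301] yaw 1.07 turn about tool z: 0.07 deg tilt 0.08 j6 1.64 w 0.0338
  to [0.4033 0.1206 0.078 ] shift mm [-0.8 -0.4 52.1]
```

```bash
python3 -m creep '[[[-0.0008,-0.0004,0.025],[0,0,0],0.034],[[0,0,0.015],[0,0,0],0.034],[[0,0,0.012],[0,0,0],0.034],[[0,0,0],[0,0,0],0.034],[[0,0,0],[0,0,0],0.019],[[0,0,0],[0,0,0],0.019],[[0,0,0],[0,0,0],0.019]]' 30
python3 - <<'E'
from h import *
plan([[*knob(1.75),.078]],1);print(r.sense()['contact_force'],r.sense()['grasp_force'])
E
```

```text
time: 45.1
tcp_pos: [0.4033, 0.1208, 0.0779]
tool_rot: [0.7, 0.714, 0.001, 0.001]
contact_force: [0.8, -0.3, 1.4]
grip_width: 0.0189
grasp_force: 0.6
tcp [0.4033 0.1208 0.0779] yaw 1.09 turn about tool z: 0.09 deg tilt 0.12 j6 1.64 w 0.0189
  to [0.4033 0.1206 0.078 ] shift mm [-0.2 -0.  -0.1]
[ 0.80146104 -0.32063023  1.37449587] 0.5545533075928688
```

Caged. First I'll swing through about 91°, with 11 identical rows in the tool frame.

```bash
python3 -m creep '[[[0.0004,0.0052,0],[0,0,-8.3],0.019],[[0.0004,0.0052,0],[0,0,-8.3],0.019],[[0.0004,0.0052,0],[0,0,-8.3],0.019],[[0.0004,0.0052,0],[0,0,-8.3],0.019],[[0.0004,0.0052,0],[0,0,-8.3],0.019],[[0.0004,0.0052,0],[0,0,-8.3],0.019],[[0.0004,0.0052,0],[0,0,-8.3],0.019],[[0.0004,0.0052,0],[0,0,-8.3],0.019],[[0.0004,0.0052,0],[0,0,-8.3],0.019],[[0.0004,0.0052,0],[0,0,-8.3],0.019],[[0.0004,0.0052,0],[0,0,-8.3],0.019]]'
python3 - <<'E'
from h import *
plan([[*knob(0),.078]],101.3);print(r.sense()['contact_force'])
E
```

```text
time: 46.2
tcp_pos: [0.4383, 0.1583, 0.0775]
tool_rot: [-0.024, 1.0, -0.0, 0.001]
contact_force: [1.8, -2.1, 0.3]
grip_width: 0.019
grasp_force: 1.0
tcp [0.4383 0.1583 0.0775] yaw 92.7 turn about tool z: -8.60 deg tilt 0.09 j6 0.12 w 0.019
  to [0.4379 0.1637 0.078 ] shift mm [-0.7  5.4 -0.5]
[ 1.83820869 -2.0921382   0.29320254]
```

```bash
python3 -m creep '[[[-0.0005,0.0052,0],[0,0,-8.3],0.019],[[0,0.0015,0],[0,0,0],0.019],[[0,0.001,0],[0,0,0],0.019],[[0,0.001,0],[0,0,0],0.019],[[0,0,0],[0,0,0],0.019],[[0,0,0],[0,0,0],0.019]]'
python3 - <<'E'
from h import *
plan([[*knob(0),.078]],101.3);print(r.sense()['contact_force'])
E
```

```text
time: 46.8
tcp_pos: [0.4372, 0.1669, 0.077]
tool_rot: [-0.092, 0.996, 0.0, -0.0]
contact_force: [0.0, -0.7, 0.8]
grip_width: 0.0193
grasp_force: 0.3
tcp [0.4372 0.1669 0.077 ] yaw 100.61 turn about tool z: -0.69 deg tilt 0.01 j6 -0.0 w 0.0193
  to [0.4379 0.1637 0.078 ] shift mm [-0.1 -3.3 -1. ]
[ 0.01632839 -0.67784555  0.78836022]
```

```bash
python3 -m creep '[[[0,0.001,0],[0,0,0],0.019],[[0,0.0008,0],[0,0,0],0.019],[[0,0,0],[0,0,0],0.019],[[0,0,0],[0,0,0],0.019]]'
python3 - <<'E'
from h import *
plan([[*knob(0),.078]],101.3);print(r.sense()['contact_force'])
E
```

```text
time: 47.2
tcp_pos: [0.4371, 0.1678, 0.077]
tool_rot: [-0.092, 0.996, -0.001, 0.0]
contact_force: [2.5, -6.8, 0.6]
grip_width: 0.0191
grasp_force: 3.9
tcp [0.4371 0.1678 0.077 ] yaw 100.61 turn about tool z: -0.69 deg tilt 0.14 j6 0.0 w 0.0191
  to [0.4379 0.1637 0.078 ] shift mm [ 0.  -4.1 -1. ]
[ 2.45957931 -6.77368568  0.62717298]
```

```bash
python3 -m creep '[[[0,-0.002,0],[0,0,0],0.019],[[0,-0.0015,0],[0,0,0],0.026],[[0,0,0],[0,0,0],0.03],[[0,0,0],[0,0,0],0.03],[[0,0,-0.03],[0,0,0],0.03],[[0,0,-0.04],[0,0,0],0.03],[[0,0,-0.04],[0,0,0],0.03],[[0.03,0.02,0],[0,0,0],0.03],[[0.045,0.02,0],[0,0,0],0.03],[[0.045,0.03,0],[0,0,0],0.03],[[0,0.045,0],[0,0,0],0.03],[[0,0.045,0],[0,0,0],0.03]]'; python3 -m creep '[[[0,0.045,0],[0,0,0],0.03],[[0,0.03,0],[0,0,0],0.03],[[0,0,0],[0,0,0],0.03],[[0,0,0],[0,0,0],0.03]]'
python3 - <<'E'
from h import *
p,d=snap('top','t6'); x0,y0,x1,y1=350,130,470,250
cv2.imwrite('pics/t6c.png',cv2.resize(p[y0:y1,x0:x1,::-1],None,fx=5,fy=5,interpolation=cv2.INTER_CUBIC))
for l in ('latch_knob','latch_pivot'):
  for q in r.landmark_of(l,'top')[:2]: print(l,q['conf'],world('top',q['position'],z=.0695))
print(knob(0),knob(.12))
E
```

```text
time: 48.4
tcp_pos: [0.2924, 0.2997, 0.1878]
tool_rot: [-0.093, 0.996, 0.001, 0.001]
contact_force: [1.9, 0.0, -0.4]
grip_width: 0.0298
grasp_force: 0.0
time: 48.8
tcp_pos: [0.2793, 0.3726, 0.1866]
tool_rot: [-0.094, 0.996, -0.0, -0.0]
contact_force: [0.6, 0.5, 0.1]
grip_width: 0.03
grasp_force: 0.0
latch_knob 0.63 [0.4337282  0.15773254 0.0695    ]
latch_pivot 0.79 [0.40546034 0.15890757 0.0695    ]
latch_pivot 0.63 [0.44478833 0.17195604 0.0695    ]
[0.43791791 0.16367714] [0.4385084  0.15940031]
```

View pics/t6c.png

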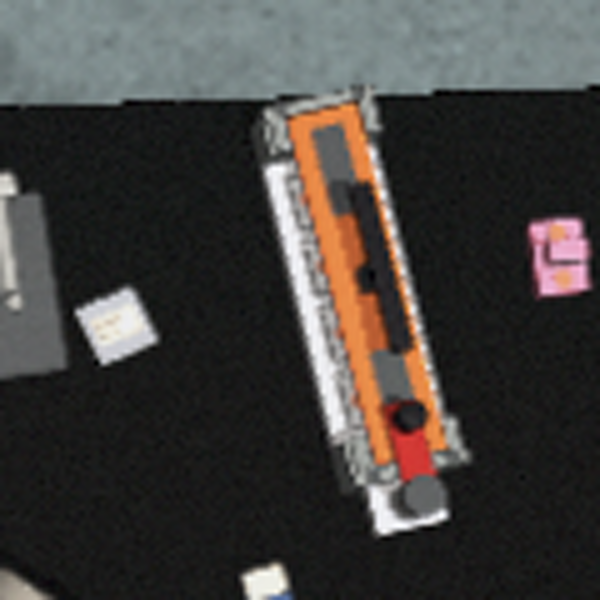

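The crop shows the latch arm lying along the carrier: knob at (407,415), pivot at (423,496), about 11° against the carrier's 11.3°. The bar is unmoved since it was seated, and the robot is clear of everything. I'm handing in.

```bash
python3 -c "
from plant import r
print(r.job_done())"
```

```text
the job is handed in; nothing more can be done
None
```

The job is handed in: all four inserts are seated, the cover bar is in both saddles, and the latch is fully home by my last camera check; the hand-in call returned no verdict.

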